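Hang the lift-off door back on the sample cabinet

TASK

The cleaned door of the small sample cabinet waits in a slotted stand. Lift it out, hang it back on the cabinet while it stands about square open, feeling gently for the two hinge pins and lowering both knuckles fully down onto them without forcing or dropping it, then let go and push it gently shut against its rubber stops. Leave the other things on the bench where they are.

Things in the scene. Friction and masses are not known exactly. Their poses are not given: they have to be found in the camera images.
- door: Loose aluminium door, leaf 140 x 120 x 8 mm, about 0.2 kg, upright, two steel knuckles on one edge. Origin on the knuckle axis, level with the leaf's lower edge. Own z up, +y from knuckles to free edge, -x the outer side. Leaf fills x 0..8, y 11..151, z 0..120 mm. Knuckles: 17 mm outside, 10.4 mm bore right through, z 12..28 and 88..104 mm.
- door_top (a point): Point on the leaf's top edge, mid-thickness, 50 mm from the knuckle axis, 120 mm above the lower edge; axes as the door's. A good place to pinch the 8 mm leaf from above; both faces are free there for 90 mm down.
- push_point (a point): Point on the door's flat outer face (door x 0, y 105, z 70 mm), axes as the door's (-x out of the face): push here to swing it shut. An upright bar pull stands beside it at door y 135, z 38..84 mm, out to 18 mm from the face.
- knuckle_line (a point): Point of the door on the knuckle axis at the lower knuckle's lower mouth, 12 mm above the leaf's lower edge; axes as the door's. Once hung, it lies at the foot of the lower pin.
- stand: Fixed grey stand, 70 x 120 mm. Two rails 96 mm long beside a slot 11 mm wide and 20 mm deep, where the leaf stands upright at first; pull it straight up. Origin on the worktop under its middle, own y along the slot, z up. The slot's floor is 6 mm over the worktop.
- cabinet: White cabinet, fixed, 100 deep, 160 wide, 130 mm high. Origin mid-underside, z up; own -x is its open front (front face at x -50 mm). Rubber stops at y 74.5 mm stand 8 mm out of it. The hinge pins are at the front corner on own -y. Shut, the door's axes lie along the cabinet's; square open, the door is turned +90 deg about z from that (free edge towards own -x).
- hinge_line (a point): NOMINAL pin axis at the foot of the lower pin, at cabinet (-66, -70, 26) mm, axes as the cabinet's. Height is true, but the pin strap is screwed through slotted holes: both pins stand together up to 5 mm off in the cabinet's own x and up to 5 mm in its y, fixed but not reported; find it by touch or sight. Keep door-to-cabinet force well under 40 N.
- hinge_line_top (a point): NOMINAL foot of the upper pin, 76 mm over the lower's. Each pin: upright steel, 8 mm thick, 13 mm long, 1 mm chamfer, on a seat where its knuckle comes to rest. About 2 mm off or less, knuckles slip on; more, they stand on the tips, 13 mm high. Lower knuckles can't pass the upper pin: bring the door in from the front, 16 to 30 mm above its seats, then lower.
- bottle_water: Bystander, to be left alone: clear plastic reagent bottle with blue cap, 66 mm across, 150 mm tall. Origin at the middle of its underside.
- bottle_edta: Bystander, to be left alone: brown reagent bottle with red cap, 56 mm across, 120 mm tall. Origin at the middle of its underside.
- petri_dish: Bystander, to be left alone: petri dish, 61 mm across, 16 mm high. Origin at the middle of its underside.
- tube: Bystander, to be left alone: capped tube standing on its foot, 35 mm across, 115 mm tall. Origin at the middle of its underside.
- vial_a: Bystander, to be left alone: small white vial, 25 mm across, 28 mm tall. Origin at the middle of its underside.
- vial_b: Bystander, to be left alone: small white vial, 25 mm across, 28 mm tall. Origin at the middle of its underside.
Mind the look-alikes: they are no part of the job. Of the things that look like the door, the larger one is meant.

How it is judged:
By the outcome, as a careful person would: the job done as asked, in the order asked, and still so for the second after the job is handed in, with the robot touching nothing.
It also fails if it takes over 72 s, if anything falls off the work surface, if the arm or the gripper's body presses on something with over 40 N, if the wrist force passes 120 N, or if a joint passes its speed limit or range.

ROBOT

A 7-joint arm with a two-finger parallel gripper is mounted at the origin on the work surface; the furniture and walls round the work are solid. World frame = base frame: x ahead of the robot, y to its left, z up, the work surface at z = 0. Lengths are in mm, angles in rad, forces in N, time in s.
With the tool pointing down it reaches from about 425 to 950 mm from the base axis. Payload 4.7 kg.
Tool frame: the origin (TCP) lies at the very end of the fingers, on their centre line; the grasp point (between the pads) lies 19 mm behind it; x points along the fingers, z is the direction in which the jaws open and shut, and the axes are right-handed (so a half turn about x gives the same grasp; the last joint's range is limited). The gripper opens to 87 mm and grips with 3 to 60 N. Pads are 19 mm wide; open, the fingers measure 117 mm over their backs; the gripper's body (75 mm by 190 mm) begins 51 mm behind the grasp point.
Start: joints at [-0.029, 0.469, -0.049, 1.532, 0.024, 1.141, -0.082], TCP at [675.018, 0.046, 222.573] pointing down, gripper open.
Joint ranges: [-2.59, 2.59], [-0.33, 1.99], [-1.39, 1.29], [0.1, 2.45], [-1.04, 4.18], [0.21, 1.99], [-2.66, 2.66]. Speed limits (rad/s): [2.57, 2.57, 3.14, 3.14, 3.14, 3.14, 3.14].

INTERFACE

Orientations are given as a unit quaternion [x, y, z, w].
In Python, from bench import r, cams gives the robot as it stands.
- The arm moves only by the tool servo_tool, never from a script. Its argument "rows" is one flat list of numbers, 7 for each row, row after row: the shift along the tool's x, y, z in units of 30 mm (1.0 is 30 mm), then the turn, a rotation vector about the tool's x, y, z in units of 6 degrees (1.0 is 6 degrees), then the closure, from 0 (fully open) to 1 (shut). A call has 1 to 5 rows; each row is the pose to reach, as a shift and turn from the pose measured when the call began, along the tool's axes at that moment; what a row does not reach only later rows make up. A row lasts 1/10 s, in which the tool goes at most 50 mm and 8.59 degrees, less where a joint would pass 70% of its speed; a pose out of reach is approached as far as the arm can. A call with a gripper value outside its range is refused whole. The fingers move at their own pace and stop on an object; the grip force is fixed at half the most. Time passes only in rows, so rows that repeat a pose let the fingers close. It gives the time, the measured TCP pose, the force and the opening at its end, in the units of the state.
- r.get_state(): the state, without advancing time (a new reading comes with each control period).
- cams.snapshot(name): name is "scene" or "side" or "wrist"; returns the picture (420x560x3 uint8, red, green, blue); there is no depth.
- cams.get_calibration(name): a dict with "fx", "fy", "cx", "cy" (pixels), "rvec" (rotation vector, rad) and "tvec" (3), from world to camera coordinates, as OpenCV has them; the wrist camera has in their place "tool_from_camera" (4x4, takes a point from camera to tool coordinates, whose origin is the TCP and whose axes are the tool frame's). Camera axes: x right, y down, z forward; pixel columns grow to the right and rows downward; lengths in mm; the calibration is good to about 2 mm. A picture is of the moment at which its call begins: read the wrist's pose just before it. get_calibration takes no time and is no camera call.
- r.hand_in(): hands the job in, once; it reports no verdict.
Trained networks look in the newest picture that a camera, given by its name, has taken for a name from the list of things; names that differ only in an ending like _2 or _b are one class to them, and where a whole thing is asked for, a point or a joint stands for the part that bears it (a point fixed in the world has none). Each returns a list of dicts, best first, with "confidence" (0 to 1); they miss things now and then, are a little off and sometimes report something else, mostly with a low value. They report only what shows in the picture. A call takes as long as a camera call. They do not tell look-alikes from the thing itself.
- cams.boxes_of(name, camera): "location" ([x, y, z] in mm, in world coordinates, good to about 4 mm: the middle of the surface that is visible of it).
- cams.place_of(name, camera): "location" ([x, y, z] in mm, in world coordinates, good to about 4 mm: a listed point, or the origin of a listed thing).
The state is a dict: "clock": time; "q": joint angles; "qd": joint speeds; "tau": joint torques, N m; "eef_pos": TCP position; "tcp_rot": TCP orientation; "ft_force": force on the tool from outside, world axes, zero at the start; "moment": the same for the moment, N m; "opening": finger opening in mm.
Only numpy, scipy, OpenCV 4.12 (cv2) and the standard library are available. Lean on these libraries where they do the work, as an engineer would, in place of code of your own. Each camera call takes 0.05 s, during which the arm holds its last target.

## Working session

There is one attempt and no reset: what is moved stays moved. The work goes in short steps, Python scripts to look and compute and a tool call to move; the robot and the scene stay as the last step left them, time stands still between calls to the robot, and variables do not carry over. Pictures are saved under pics/ and viewed, and the job is handed in when it is done.

Besides the shell and the picture viewer there is one more tool, called by a JSON object that holds its "method" and its "body". servo_tool: Moves the arm, as the interface text tells. Its arguments: {"type":"object","properties":{"rows":{"type":"array","items":{"type":"number"}}},"required":["rows"]}

```bash
ls; mkdir -p pics; cat > h.py <<'E'
import numpy as np,cv2
from scipy.spatial.transform import Rotation as R
from bench import r,cams
def snap(n,f):
    im=cams.snapshot(n); cv2.imwrite('pics/'+f+'.png',cv2.cvtColor(im,cv2.COLOR_RGB2BGR)); return im
def st():
    s=r.get_state(); print('t',round(s['clock'],2),'pos',np.round(s['eef_pos'],1),'q',np.round(s['tcp_rot'],4),'F',np.round(s['ft_force'],1),'M',np.round(s['moment'],2),'op',round(s['opening'],1)); return s
def proj(n,P):
    c=cams.get_calibration(n); K=np.array([[c['fx'],0,c['cx']],[0,c['fy'],c['cy']],[0,0,1]])
    return cv2.projectPoints(np.array(P,float).reshape(-1,3),np.array(c['rvec']),np.array(c['tvec'],float),K,None)[0].reshape(-1,2)
E
python3 - <<'E'
from h import *
s=st(); print(np.round(R.from_quat(s['tcp_rot']).as_matrix(),3), np.round(s['q'],3))
for n in ['scene','side','wrist']:
    snap(n,n+'0'); print(n,cams.get_calibration(n))
for t in ['door','door_top','stand','cabinet','hinge_line','hinge_line_top','knuckle_line','push_point']:
    for n in ['scene','side']:
        try: print(t,n,[(np.round(d['location'],0),round(d['confidence'],2)) for d in cams.place_of(t,n)])
        except Exception as e: print(t,n,e)
st()
E
```

```text
pics
t 0.0 pos [674.4  -0.  221.5] q [-0.      0.7078 -0.      0.7064] F [-0.1  0.9  0.1] M [-0.03  0.06 -0.05] op 87.0
[[-0.002  0.     1.   ]
 [-0.     1.    -0.   ]
 [-1.    -0.    -0.002]] [-0.029  0.469 -0.049  1.534  0.024  1.141 -0.082]
scene {'fx': 464.38754191146785, 'fy': 464.38754191146785, 'cx': 278.1057855358279, 'cy': 202.44998235846435, 'rvec': array([ 0.65984652, -2.74435218,  1.00275689]), 'tvec': array([ 421.15325081,  359.1283406 , 1267.49018169])}
side {'fx': 436.86401110653173, 'fy': 436.86401110653173, 'cx': 287.27523061682734, 'cy': 204.44948591382646, 'rvec': array([ 2.24235857, -0.22890721,  0.0863085 ]), 'tvec': array([-551.24178039,   65.60807461, 1457.18916379])}
wrist {'fx': 370.080209413257, 'fy': 370.080209413257, 'cx': 279.1828478422867, 'cy': 207.9314930826203, 'tool_from_camera': array([[-1.21415085e-03, -2.40191993e-01,  9.70724643e-01,
        -1.63450639e+02],
       [ 1.25781568e-03, -9.70724957e-01, -2.40190497e-01,
         6.54728465e+01],
       [ 9.99998472e-01,  9.29365184e-04,  1.48072378e-03,
        -3.50807258e-01],
       [ 0.00000000e
[... 714 characters left out ...]
40.,   3.]), 0.73)]
hinge_line scene [(array([559., -34.,  29.]), 0.82)]
hinge_line side [(array([551., -32.,  28.]), 0.56)]
hinge_line_top scene []
hinge_line_top side [(array([552., -38., 101.]), 0.76)]
knuckle_line scene [(array([ 588., -201.,   21.]), 0.9), (array([ 359., -579.,    8.]), 0.7), (array([443., 238.,   3.]), 0.62)]
knuckle_line side [(array([ 589., -198.,   17.]), 0.74), (array([ 360., -578.,   10.]), 0.57)]
push_point scene [(array([ 483., -175.,   78.]), 0.65), (array([ 348., -656.,   50.]), 0.6)]
push_point side [(array([ 352., -656.,   54.]), 0.94)]
t 0.95 pos [6.750e+02 1.000e-01 2.226e+02] q [0.     0.707  0.     0.7072] F [-0.   0.2 -0.2] M [ 0.04 -0.05 -0.04] op 87.2
```

View pics/scene0.png

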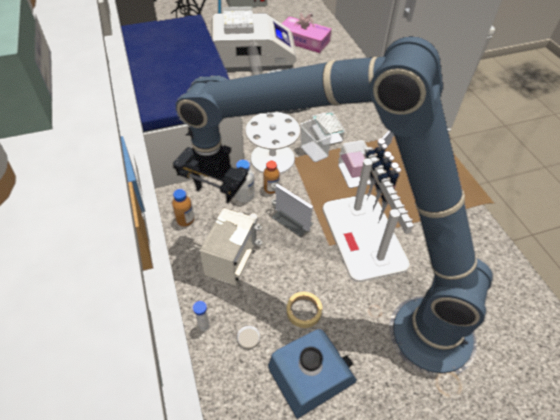

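View pics/side0.png

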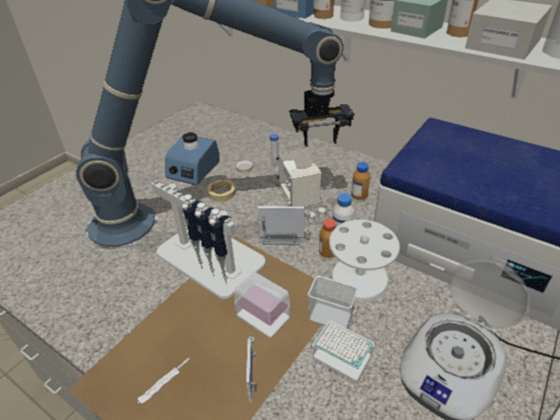

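View pics/wrist0.png

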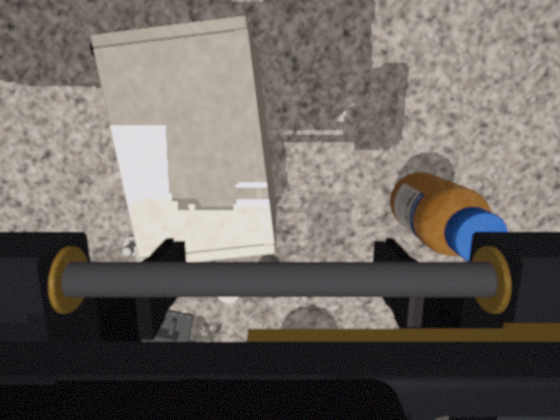

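```bash
python3 - <<'E'
from h import *
import os
for n in ['scene','side']:
    print(n,np.round(proj(n,[[590,-198,7],[539,-180,126],[361,-582,0],[354,-610,90],[613,38,0],[555,-33,28],[555,-33,104]]),0).tolist())
a=cv2.imread('pics/scene0.png'); b=cv2.imread('pics/side0.png')
c1=cv2.resize(a[170:300,190:330],None,fx=4,fy=4,interpolation=3); cv2.imwrite('pics/c1.png',c1)
c2=cv2.resize(b[145:260,240:380],None,fx=4,fy=4,interpolation=3); cv2.imwrite('pics/c2.png',c2)
E
```

```text
scene [[273.0, 206.0], [285.0, 191.0], [376.0, 158.0], [385.0, 135.0], [231.0, 258.0], [259.0, 243.0], [258.0, 228.0]]
side [[308.0, 237.0], [291.0, 206.0], [253.0, 359.0], [249.0, 348.0], [299.0, 193.0], [287.0, 201.0], [287.0, 183.0]]
```

View pics/c1.png

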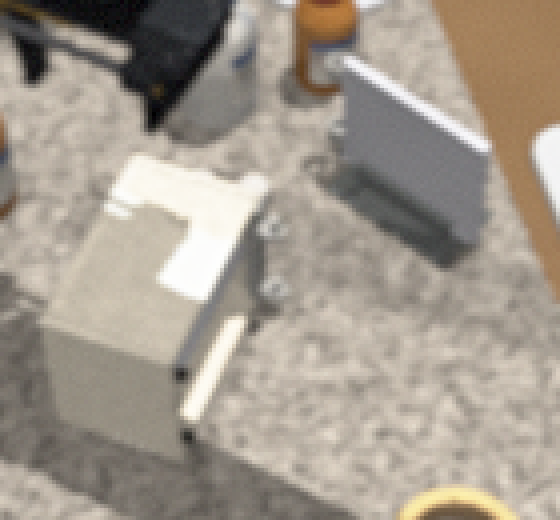

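View pics/c2.png

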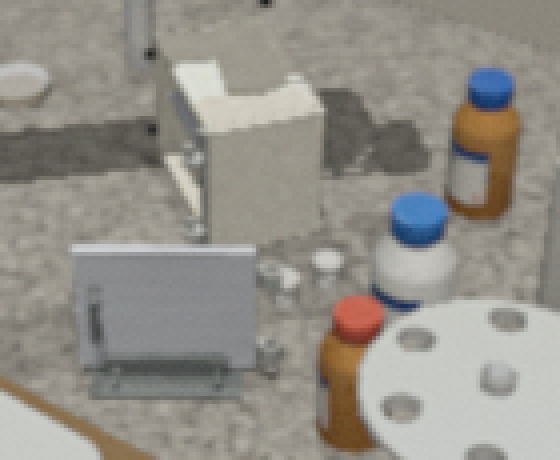

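The door candidates are the large leaf in the stand (scene px ~(292,207), side ~(281,222)) and the small one on the brown mat (side px ~(250,355), world ~(361,-582)). The large one, beside the cabinet in the slotted stand, is the one meant. The crops c1 and c2 confirm this: knuckles at the +x end, bar pull on the -y face at side px (264,220).

```bash
python3 - <<'E'
from h import *
for t in ['bottle_water','bottle_edta','tube','vial_a']:
    for n in ['scene','side']:
        print(t,n,[(np.round(d['location'],0),round(d['confidence'],2)) for d in cams.place_of(t,n)])
st()
E
```

```text
bottle_water scene [(array([ 698., -200.,   -1.]), 0.75), (array([ 483., -176.,   78.]), 0.29), (array([558., -35.,  26.]), 0.22)]
bottle_water side [(array([ 699., -200.,   -0.]), 0.89)]
bottle_edta scene [(array([ 631., -267.,    1.]), 0.96), (array([ 538., -180.,  127.]), 0.45)]
bottle_edta side [(array([ 640., -270.,    3.]), 0.85)]
tube scene [(array([563., 267.,   1.]), 0.75), (array([ 508., -171.,    0.]), 0.31), (array([ 620., -116.,    0.]), 0.21)]
tube side [(array([570., 263.,  -1.]), 0.5)]
vial_a scene [(array([ 622., -117.,   -1.]), 0.52)]
vial_a side [(array([660., -96.,   1.]), 0.56), (array([ 619., -116.,   -3.]), 0.48)]
t 1.35 pos [6.750e+02 1.000e-01 2.225e+02] q [0.     0.7071 0.     0.7071] F [-0.2  0.3  0.1] M [-0.01 -0.01  0.04] op 87.1
```

{"method": "servo_tool", "body": {"rows": [0, -0.8, -0.5, 1.4, 0, 0, 0, 0, -1.8, -1.2, 2.8, 0, 0, 0, 0, -2.8, -1.9, 4.2, 0, 0, 0, 0, -4, -2.8, 5.6, 0, 0, 0, 0, -5, -3.6, 7, 0, 0, 0]}}

```text
clock: 1.85
eef_pos: [565.7, -152.0, 222.7]
tcp_rot: [0.256, 0.659, -0.256, 0.659]
ft_force: [-0.4, -0.9, 0.2]
opening: 87.0
```

{"method": "servo_tool", "body": {"rows": [0, -0.3, 0.05, 1.4, 0, 0, 0, 0, -0.6, 0.1, 2.8, 0, 0, 0, 0, -0.9, 0.15, 4.2, 0, 0, 0, 0, -1.2, 0.2, 5.6, 0, 0, 0, 0, -1.2, 0.2, 7, 0, 0, 0]}}

```text
clock: 2.35
eef_pos: [545.0, -184.1, 223.0]
tcp_rot: [0.477, 0.521, -0.477, 0.522]
ft_force: [0.2, -0.0, -0.0]
opening: 87.3
```

{"method": "servo_tool", "body": {"rows": [0, 0, 0, 1.4, 0, 0, 0, 0, 0, 0, 2.8, 0, 0, 0, 0, 0, 0, 3.9, 0, 0, 0, 0, 0, 0, 3.9, 0, 0, 0]}}

```text
clock: 2.75
eef_pos: [545.0, -184.0, 223.1]
tcp_rot: [-0.573, -0.414, 0.573, -0.415]
ft_force: [-0.3, 0.6, -0.8]
opening: 86.9
```

```bash
python3 - <<'E'
from h import *
s=st(); print(np.round(s['q'],2)); snap('wrist','w1')
for t in ['door_top','knuckle_line','door','stand','hinge_line','hinge_line_top','cabinet']:
    print(t,[(np.round(d['location'],0),round(d['confidence'],2)) for d in cams.place_of(t,'wrist')])
E
```

```text
t 2.75 pos [ 545.  -184.   223.1] q [-0.5728 -0.4139  0.5732 -0.4148] F [-0.3  0.6 -0.8] M [ 0.09  0.16 -0.04] op 86.9
[-0.04  0.31  0.37  1.79 -0.13  1.06 -1.51]
door_top [(array([ 544., -185.,  126.]), 0.62), (array([554., -36., 101.]), 0.38)]
knuckle_line [(array([ 591., -199.,   18.]), 0.74), (array([554., -41.,  26.]), 0.65)]
door [(array([ 589., -201.,    4.]), 0.81)]
stand [(array([ 508., -178.,    1.]), 0.79), (array([ 623., -115.,   -2.]), 0.64)]
hinge_line [(array([556., -37.,  27.]), 0.95), (array([ 699., -201.,    2.]), 0.39)]
hinge_line_top [(array([555., -37., 100.]), 0.91)]
cabinet [(array([614.,  42.,  -1.]), 0.7), (array([ 696., -204.,   -1.]), 0.29)]
```

View pics/w1.png

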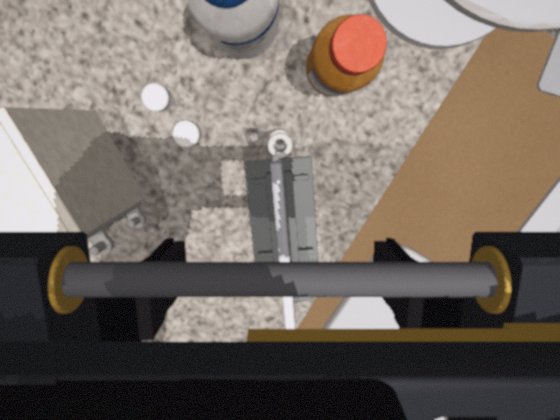

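```bash
cat >> h.py <<'E'
def wray(px,pos,quat):
    c=cams.get_calibration('wrist'); T=np.array(c['tool_from_camera']); Rt=R.from_quat(quat).as_matrix()
    d=np.array([(px[0]-c['cx'])/c['fx'],(px[1]-c['cy'])/c['fy'],1.])
    return Rt@T[:3,3]+np.array(pos), Rt@T[:3,:3]@d
def wpt(px,z,pos,quat):
    o,d=wray(px,pos,quat); return o+d*(z-o[2])/d[2]
def wproj(P,pos,quat):
    c=cams.get_calibration('wrist'); T=np.array(c['tool_from_camera']); Rt=R.from_quat(quat).as_matrix()
    p=T[:3,:3].T@(Rt.T@(np.array(P,float)-pos)-T[:3,3]); return np.array([c['fx']*p[0]/p[2]+c['cx'],c['fy']*p[1]/p[2]+c['cy']])
E
python3 - <<'E'
from h import *
s=r.get_state();a=cv2.imread('pics/w1.png')
pos,q=s['eef_pos'],s['tcp_rot']
for px,z in [((280,144),110),((277,160),126),((290,325),126),((135,217),26),((100,243),102),((100,243),115)]:
    print(px,z,np.round(wpt(px,z,pos,q),1))
cv2.imwrite('pics/c3.png',cv2.resize(a[120:340,220:340],None,fx=2.7,fy=2.7,interpolation=3))
cv2.imwrite('pics/c4.png',cv2.resize(a[170:270,60:180],None,fx=6,fy=6,interpolation=3))
E
```

```text
(280, 144) 110 [ 587.9 -198.9  110. ]
(277, 160) 126 [ 579.1 -193.7  126. ]
(290, 325) 126 [ 453.  -162.9  126. ]
(135, 217) 26 [558.8 -35.6  26. ]
(100, 243) 102 [557.6 -35.5 102. ]
(100, 243) 115 [559.8 -43.2 115. ]
```

View pics/c3.png

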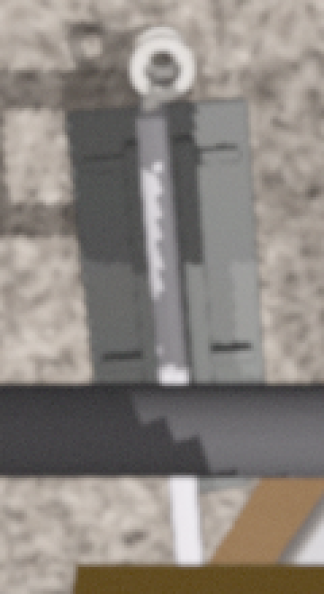

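View pics/c4.png

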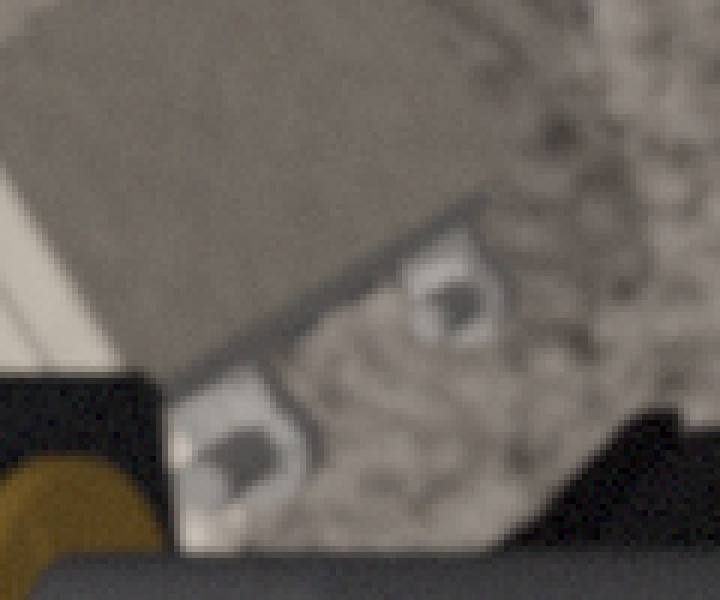

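```bash
cat >> h.py <<'E'
def move_to(target,head):
    """units to reach target TCP with tool down, tool z heading head deg"""
    s=r.get_state(); Rt=R.from_quat(s['tcp_rot']); h=np.radians(head)
    z=np.array([np.cos(h),np.sin(h),0]); x=np.array([0,0,-1.]); y=np.cross(z,x)
    G=R.from_matrix(np.stack([x,y,z],1)); d=Rt.inv().apply(np.array(target)-s['eef_pos'])/30
    w=np.degrees((Rt.inv()*G).as_rotvec())/6
    print('shift',np.round(d,2),'turn',np.round(w,2)); return d,w
E
python3 - <<'E'
from h import *
st(); move_to([540.8,-183.7,160],-103.7)
E
```

```text
t 3.15 pos [ 545.  -184.2  223. ] q [-0.5728 -0.414   0.5731 -0.4148] F [ 0.4 -0.9  0.2] M [0.03 0.09 0.  ] op 87.0
shift [ 2.1  -0.14  0.03] turn [-0.76  0.01 -0.01]
```

{"method": "servo_tool", "body": {"rows": [0.7, -0.05, 0.01, -0.4, 0, 0, 0.5, 1.4, -0.1, 0.03, -0.76, 0, 0, 0.5, 2.1, -0.14, 0.03, -0.76, 0, 0, 0.5, 2.1, -0.14, 0.03, -0.76, 0, 0, 0.5]}}

```text
clock: 3.55
eef_pos: [538.5, -183.1, 157.4]
tcp_rot: [-0.554, -0.438, 0.557, -0.436]
ft_force: [0.3, 0.2, -0.6]
opening: 62.8
```

```bash
python3 - <<'E'
from h import *
s=st(); pos,q=s['eef_pos'],s['tcp_rot']; a=snap('wrist','w2'); 
for y in (11,20,60,90,110):
    P=np.array([588.5,-199.5,126])+y*np.array([-.971,.238,0])+4*np.array([.237,.971,0]); print(np.round(wproj(P,pos,q)))
print(wproj([588.5,-199.5,110],pos,q))
E
```

```text
t 3.55 pos [ 538.5 -183.1  157.4] q [-0.5545 -0.4382  0.5575 -0.4356] F [ 0.3  0.2 -0.6] M [0.1  0.14 0.03] op 62.8
[280. 162.]
[280. 179.]
[279. 250.]
[279. 299.]
[279. 330.]
[286.86554464 139.04453509]
```

View pics/w2.png

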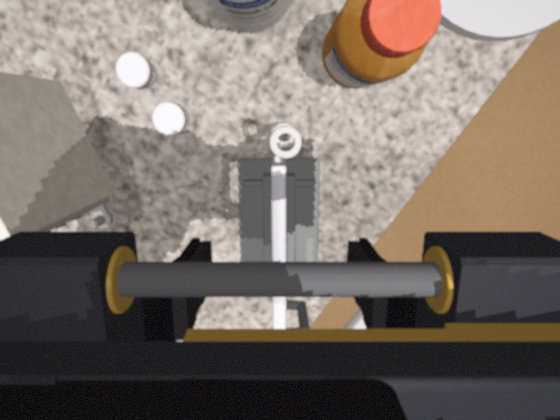

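{"method": "servo_tool", "body": {"rows": [0.8, 0, 0, 0, 0, 0, 0.5, 1.6, 0, 0, 0, 0, 0, 0.5, 2.1, 0, 0, 0, 0, 0, 0.7, 2.1, 0, 0, 0, 0, 0, 0.8, 2.1, 0, 0, 0, 0, 0, 0.9]}}

```text
clock: 4.1
eef_pos: [540.7, -184.0, 97.3]
tcp_rot: [-0.556, -0.437, 0.556, -0.437]
ft_force: [-0.1, 0.0, 0.8]
opening: 27.4
```

{"method": "servo_tool", "body": {"rows": [0, 0, 0, 0, 0, 0, 1, 0, 0, 0, 0, 0, 0, 1, 0, 0, 0, 0, 0, 0, 1, 0, 0, 0, 0, 0, 0, 1]}}

```text
clock: 4.5
eef_pos: [541.7, -184.1, 98.6]
tcp_rot: [0.556, 0.436, -0.556, 0.438]
ft_force: [-0.9, 0.7, 6.4]
opening: 8.3
```

```bash
python3 - <<'E'
from h import *
s=st();  a=snap('wrist','w3'); a=snap('side','s3')
a=cv2.imread('pics/s3.png');cv2.imwrite('pics/s3c.png',cv2.resize(a[100:260,230:390],None,fx=3.5,fy=3.5,interpolation=3))
E
```

```text
t 4.5 pos [ 541.7 -184.1   98.6] q [ 0.5562  0.4362 -0.5557  0.4376] F [-0.9  0.7  6.4] M [ 0.29  0.2  -0.  ] op 8.3
```

View pics/s3c.png

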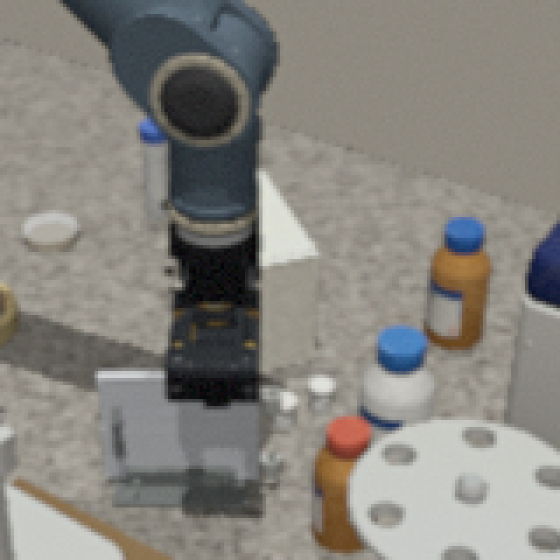

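{"method": "servo_tool", "body": {"rows": [-0.5, 0, 0, 0, 0, 0, 1, -1, 0, 0, 0, 0, 0, 1, -1.7, 0, 0, 0, 0, 0, 1, -2.5, 0, 0, 0, 0, 0, 1, -2.5, 0, 0, 0, 0, 0, 1]}}

```text
clock: 5.1
eef_pos: [543.4, -184.8, 176.5]
tcp_rot: [0.558, 0.434, -0.554, 0.439]
ft_force: [1.1, -0.4, -1.4]
opening: 7.4
```

```bash
python3 - <<'E'
from h import *
s=st();  a=snap('wrist','w4'); 
E
```

```text
t 5.1 pos [ 543.4 -184.8  176.5] q [ 0.5576  0.4344 -0.5545  0.4393] F [ 1.1 -0.4 -1.4] M [-0.01 -0.01  0.04] op 7.4
```

View pics/w4.png

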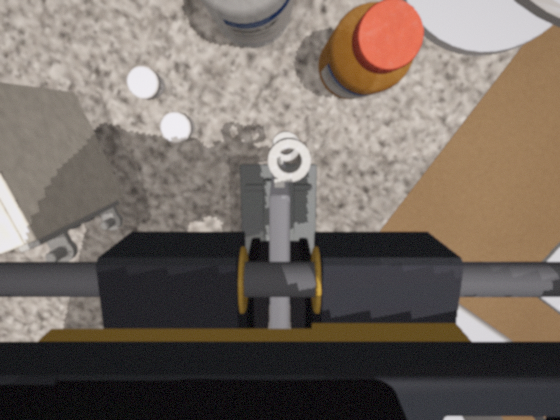

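```bash
python3 - <<'E'
from h import *
s=r.get_state()
a=cv2.imread('pics/w4.png');cv2.imwrite('pics/w4c.png',cv2.resize(a[120:240,220:340],None,fx=5,fy=5,interpolation=3))
a=cv2.imread('pics/wrist0.png');cv2.imwrite('pics/w0c.png',cv2.resize(a[0:280,70:300],None,fx=2.1,fy=2.1,interpolation=3))
p0=[675,0,222.5];q0=[0,.7071,0,.7071]
for px in [(93,36),(246,17),(274,248),(268,150),(140,258)]: print(px,np.round(wpt(px,130,p0,q0),1))
Rt=R.from_quat(s['tcp_rot']).as_matrix(); print(np.round(Rt,3), np.degrees(np.arctan2(Rt[1,2],Rt[0,2])))
E
```

```text
(93, 36) [555.7 114.8 130. ]
(246, 17) [653.7 126.  130. ]
(274, 248) [671.1 -28.4 130. ]
(268, 150) [667.1  42.7 130. ]
(140, 258) [572.3 -36.4 130. ]
[[ 0.005  0.972 -0.236]
 [-0.002 -0.236 -0.972]
 [-1.     0.005  0.001]] -103.67788014761202
```

View pics/w4c.png

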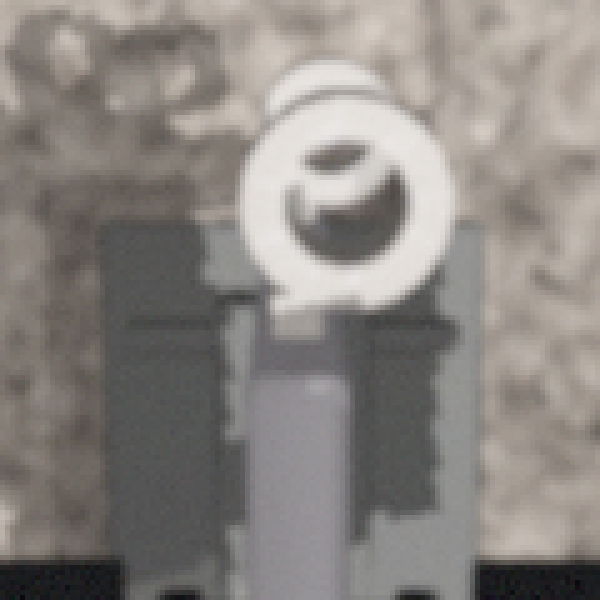

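View pics/w0c.png

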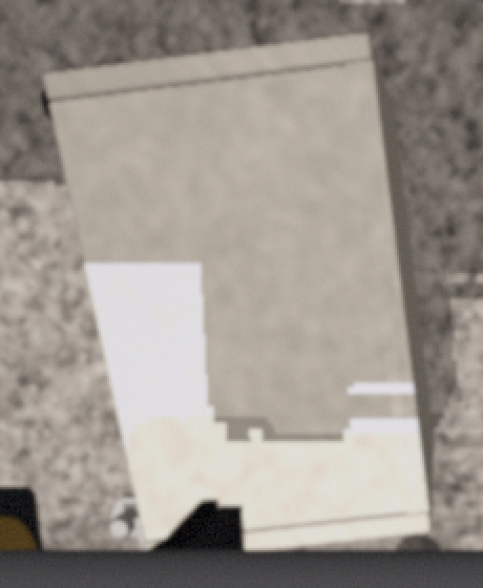

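```bash
python3 - <<'E'
from h import *
s=r.get_state()
o,d=wray((289.6,160.4),s['eef_pos'],s['tcp_rot']); Rt=R.from_quat(s['tcp_rot'])
o=Rt.inv().apply(o-s['eef_pos']); d=Rt.inv().apply(d)
print('ring tool',o+d*(-11.4-o[0])/d[0])
for px in [(220+250/5,120+380/5),(220+350/5,120+380/5),(277.5,230)]:
    o,d=wray(px,s['eef_pos'],s['tcp_rot']);o=Rt.inv().apply(o-s['eef_pos']); d=Rt.inv().apply(d); print('leaf',o+d*(-27.4-o[0])/d[0])
c=cams.get_calibration('scene');Rc=R.from_rotvec(c['rvec']).as_matrix();C=-Rc.T@c['tvec']
for px in [(305,308),(270,370),(312,330),(355,378),(345,362)]:
  for z in (0,70):
    d=Rc.T@np.array([(px[0]-c['cx'])/c['fx'],(px[1]-c['cy'])/c['fy'],1]);print(px,z,np.round(C+d*(z-C[2])/d[2]))
Rd=lambda a:np.array([np.cos(np.radians(a)),np.sin(np.radians(a)),0])
A=np.array([557,-35.5,176.5])-45*Rd(6.5)
zt=Rd(-83.5); yt=Rd(6.5)
tgt=A-48.5*yt-4*zt; print(tgt); move_to(tgt,-83.5)
E
```

```text
ring tool [-11.4         47.43156551   4.0507794 ]
leaf [-27.4         35.89747489  -3.65288807]
leaf [-27.4         35.90729287   3.85952866]
leaf [-27.4         22.55302121  -0.83344693]
(305, 308) 0 [342.  88.   0.]
(305, 308) 70 [331. 123.  70.]
(270, 370) 0 [349. 289.   0.]
(270, 370) 70 [338. 312.  70.]
(312, 330) 0 [298. 139.   0.]
(312, 330) 70 [289. 171.  70.]
(355, 378) 0 [146. 208.   0.]
(355, 378) 70 [146. 236.  70.]
(345, 362) 0 [184. 181.   0.]
(345, 362) 70 [182. 210.  70.]
[463.64821864 -42.11021306 176.5       ]
shift [-0.08 -3.67 -3.98] turn [-3.36  0.01 -0.05]
```

{"method": "servo_tool", "body": {"rows": [0, -0.5, -0.6, -0.5, 0, 0, 1, 0, -1.3, -1.5, -1.2, 0, 0, 1, 0, -2.2, -2.4, -2, 0, 0, 1, 0, -3.0, -3.3, -2.7, 0, 0, 1, 0, -3.6, -3.9, -3.36, 0, 0, 1]}}

```text
clock: 5.65
eef_pos: [462.5, -42.7, 172.4]
tcp_rot: [0.469, 0.528, -0.47, 0.529]
ft_force: [1.4, 1.2, -1.3]
opening: 8.3
```

{"method": "servo_tool", "body": {"rows": [0, 0, 0, 0, 0, 0, 1]}}

```text
clock: 5.75
eef_pos: [459.7, -39.5, 170.9]
tcp_rot: [0.467, 0.531, -0.469, 0.529]
ft_force: [0.2, -0.4, -0.9]
opening: 7.7
```

```bash
python3 - <<'E'
from h import *
s=st();  a=snap('wrist','w5'); 
for t in ['hinge_line','hinge_line_top','knuckle_line','cabinet']:
    print(t,[(np.round(d['location'],1),round(d['confidence'],2)) for d in cams.place_of(t,'wrist')])
E
```

```text
t 5.75 pos [459.7 -39.5 170.9] q [ 0.4673  0.531  -0.4686  0.5292] F [ 0.2 -0.4 -0.9] M [0.03 0.03 0.02] op 7.7
hinge_line [(array([553.2, -36.7,  28.8]), 0.62)]
hinge_line_top [(array([553.3, -35.3, 102.8]), 0.94)]
knuckle_line [(array([512.7, -40.3,  87.1]), 0.78)]
cabinet [(array([ 622.7, -114.2,   -1.6]), 0.34)]
```

View pics/w5.png

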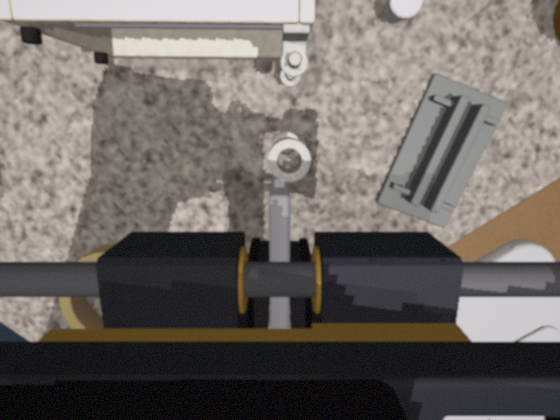

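```bash
python3 - <<'E'
from h import *
a=cv2.imread('pics/w5.png');cv2.imwrite('pics/w5c.png',cv2.resize(a[15:185,235:345],None,fx=5,fy=5,interpolation=3)[:,:,:][:850])
b=cv2.resize(a[15:95,255:335],None,fx=7,fy=7,interpolation=3);cv2.imwrite('pics/w5c.png',b)
E
```

```text
(no output)
```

View pics/w5c.png

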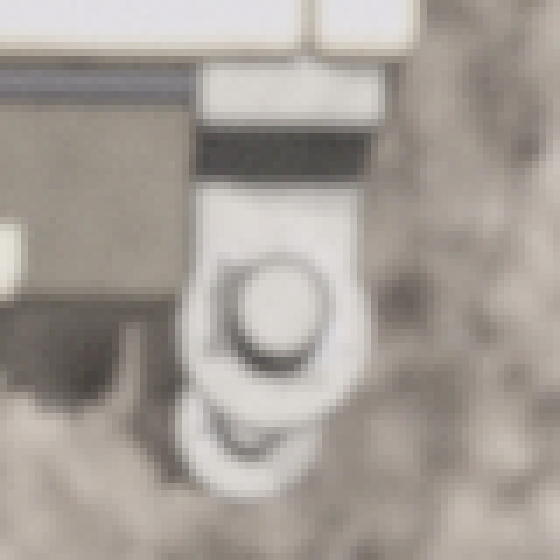

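```bash
cat >> h.py <<'E'
def tpt(px,x):
    c=cams.get_calibration('wrist'); T=np.array(c['tool_from_camera']); d=T[:3,:3]@np.array([(px[0]-c['cx'])/c['fx'],(px[1]-c['cy'])/c['fy'],1.]); o=T[:3,3]
    return o+d*(x-o[0])/d[0]
E
python3 - <<'E'
from h import *
s=st(); Rt=R.from_quat(s['tcp_rot']).as_matrix(); print(np.round(Rt,4))
for px,z in [((295,58.6),115),((294.6,62.6),102)]:
    print('tool',np.round(tpt(px,s['eef_pos'][2]-z),1),'world',np.round(wpt(px,z,s['eef_pos'],s['tcp_rot']),1))
for yy,zz in [((562.5),0)]: pass
a=cv2.imread('pics/w5.png');cv2.imwrite('pics/w5d.png',cv2.resize(a[120:200,255:335],None,fx=7,fy=7,interpolation=3))
E
```

```text
t 6.0 pos [462.8 -43.9 172. ] q [ 0.4699  0.5275 -0.4705  0.5287] F [-0.3  0.3 -1.8] M [ 0.05  0.1  -0.01] op 8.0
[[ 7.000e-04  9.933e-01  1.157e-01]
 [-1.800e-03  1.157e-01 -9.933e-01]
 [-1.000e+00  4.000e-04  1.900e-03]]
tool [57.  96.4  8.5] world [559.6 -41.3 115. ]
tool [70.  96.1  8.8] world [559.3 -41.7 102. ]
```

View pics/w5d.png

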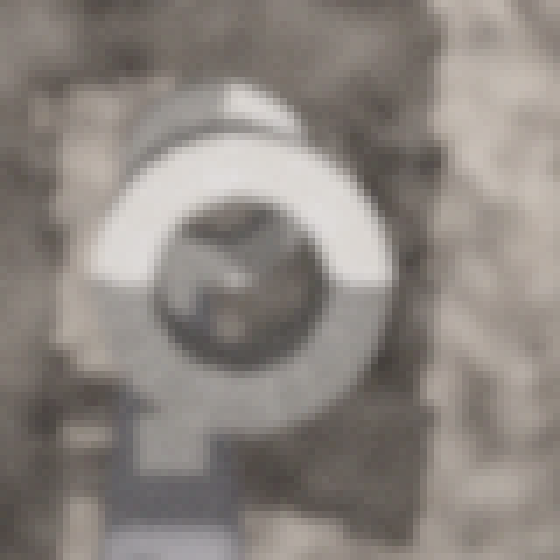

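```bash
python3 - <<'E'
from h import *
s=st(); a=snap('wrist','w6'); s=st()
a=cv2.imread('pics/w6.png')
b=cv2.resize(a[15:95,255:335],None,fx=7,fy=7,interpolation=3);c=cv2.resize(a[120:200,255:335],None,fx=7,fy=7,interpolation=3)
cv2.imwrite('pics/w6c.png',np.hstack([b,c])[:,:][:, :]) if 0 else cv2.imwrite('pics/w6c.png',cv2.resize(np.hstack([b,c]),None,fx=.71,fy=.71))
E
```

```text
t 6.0 pos [462.8 -43.9 172. ] q [ 0.4699  0.5275 -0.4705  0.5287] F [-0.3  0.3 -1.8] M [ 0.05  0.1  -0.01] op 8.0
t 6.05 pos [462.9 -43.9 172.1] q [ 0.4699  0.5275 -0.4705  0.5287] F [-1.   0.4 -1.7] M [0.05 0.12 0.02] op 7.6
```

View pics/w6c.png

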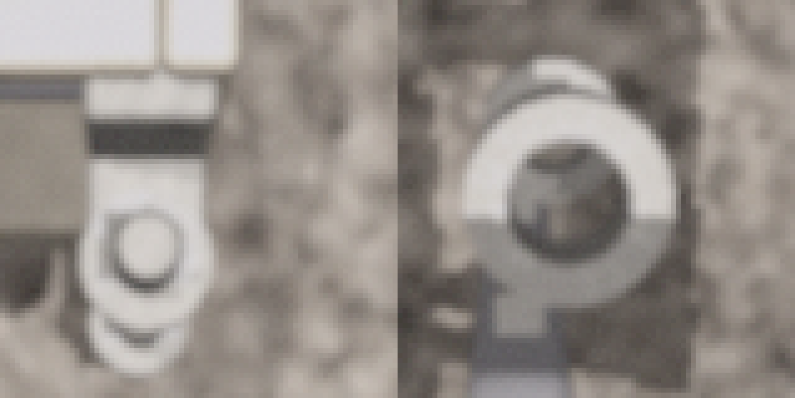

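```bash
python3 - <<'E'
from h import *
s=st(); pos,q=s['eef_pos'],s['tcp_rot']; Rt=R.from_quat(q).as_matrix(); print('head',np.degrees(np.arctan2(Rt[1,2],Rt[0,2])))
A=tpt((289.9,160.1),-11.4); print('ring',A, Rt@A+pos)
for px,z in [((284.6,63.9),115),((284.5,67.5),102)]:
    p=tpt(px,172-z); print(p,p-A,np.round(Rt@p+pos,1))
# cabinet front top edge & roof corner
for px in [(255+165/4.97,15+70/4.97),(255+237/4.97,15+72/4.97)]: print(wpt(px,130,pos,q))
E
```

```text
t 6.05 pos [462.9 -43.9 172.1] q [ 0.4699  0.5275 -0.4705  0.5287] F [-1.   0.4 -1.7] M [0.05 0.12 0.02] op 7.6
head -83.35703374175105
ring [-11.4         47.64798124   4.11103841] [510.68315309 -42.42906491 183.54917406]
[57.         93.6537895   2.70444703] [68.4        46.00580826 -1.40659137] [556.3 -35.8 115.2]
[70.         93.34130143  2.83382924] [81.4        45.69332019 -1.27720917] [556.  -36.  102.2]
[571.14237356 -35.63616521 130.        ]
[571.82404971 -43.01970195 130.        ]
```

View pics/w6.png

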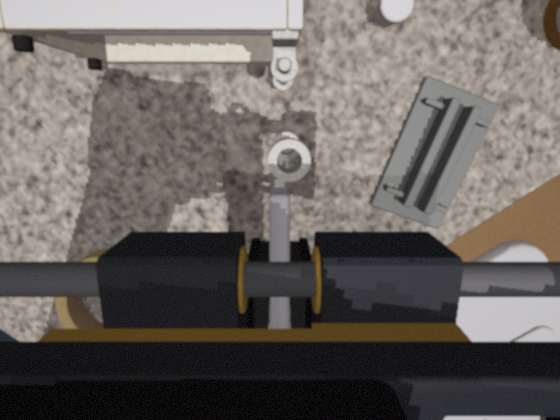

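{"method": "servo_tool", "body": {"rows": [0.5, 0, 0, 0, 0, 0, 1, 1, 0, 0, 0, 0, 0, 1, 1.4, 0, 0, 0, 0, 0, 1, 1.4, 0.3, -0.04, 0, 0, 0, 1, 1.4, 0.7, -0.04, 0, 0, 0, 1]}}

```text
clock: 6.55
eef_pos: [484.5, -40.4, 130.2]
tcp_rot: [0.47, 0.527, -0.471, 0.529]
ft_force: [0.5, 0.4, -2.0]
opening: 7.7
```

{"method": "servo_tool", "body": {"rows": [0, 0.2, 0, 0, 0, 0, 1, 0, 0.2, 0, 0, 0, 0, 1]}}

```text
clock: 6.75
eef_pos: [492.8, -39.6, 130.9]
tcp_rot: [0.471, 0.527, -0.47, 0.529]
ft_force: [-0.5, 0.6, -2.0]
opening: 8.0
```

```bash
python3 - <<'E'
from h import *
r_=cams.snapshot('scene'); s=st(); a=snap('wrist','w7'); s=st()
a=cv2.imread('pics/w7.png')
b=cv2.resize(a[60:220,220:350],None,fx=3.7,fy=3.7,interpolation=3)
cv2.imwrite('pics/w7c.png',b)
E
```

```text
t 6.8 pos [491.6 -39.7 130.6] q [ 0.4703  0.5271 -0.4703  0.529 ] F [-0.3 -0.4 -1.3] M [ 0.08  0.07 -0.01] op 7.8
t 6.85 pos [490.8 -39.7 130.5] q [ 0.4701  0.5273 -0.4705  0.5287] F [ 0.6  0.1 -1.8] M [0.08 0.07 0.04] op 7.7
```

View pics/w7c.png

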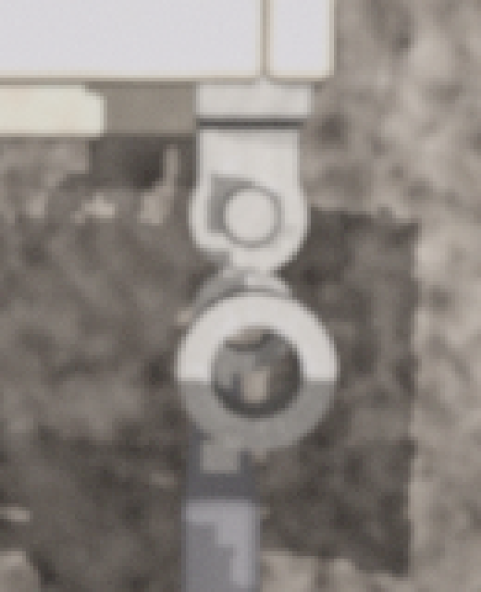

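```bash
python3 - <<'E'
from h import *
s=st(); pos,q=s['eef_pos'],s['tcp_rot']; Rt=R.from_quat(q).as_matrix()
A=tpt((289.5,161.1),-11.4); p=tpt((287.6,118.1),pos[2]-115)
print(A,p,p-A,(p-A)/30,np.round(Rt@p+pos,1)); print(np.degrees(np.arctan2(Rt[1,2],Rt[0,2])))
print('lower ring pred',wproj(Rt@np.array([92.6-28,A[1],A[2]])+pos,pos,q), 'meas top of lower arc', (220+242/3.7, 60+262/3.7))
E
```

```text
t 6.85 pos [490.8 -39.7 130.5] q [ 0.4701  0.5273 -0.4705  0.5287] F [ 0.6  0.1 -1.8] M [0.08 0.07 0.04] op 7.7
[-11.4         47.23853453   3.95038306] [15.45125726 64.29992929  3.6547879 ] [26.85125726 17.06139476 -0.29559516] [ 0.89504191  0.56871316 -0.00985317] [555.1 -36.  115.1]
-83.38796623648425
lower ring pred [286.101782   146.63035069] meas top of lower arc (285.4054054054054, 130.8108108108108)
```

{"method": "servo_tool", "body": {"rows": [0, 0.2, 0, 0, 0, 0, 1, 0, 0.4, 0, 0, 0, 0, 1, 0, 0.57, -0.01, 0, 0, 0, 1, 0, 0.57, -0.01, 0, 0, 0, 1, 0, 0.57, -0.01, 0, 0, 0, 1]}}

```text
clock: 7.35
eef_pos: [507.7, -37.5, 130.4]
tcp_rot: [0.47, 0.527, -0.471, 0.529]
ft_force: [-0.1, -0.7, -1.2]
opening: 8.2
```

```bash
python3 - <<'E'
from h import *
s=st(); a=snap('wrist','w8'); s=st(); b=snap('side','s8')
a=cv2.imread('pics/w8.png')
b=cv2.resize(a[90:190,235:345],None,fx=6,fy=6,interpolation=3)
cv2.imwrite('pics/w8c.png',b)
a=cv2.imread('pics/s8.png');cv2.imwrite('pics/s8c.png',cv2.resize(a[130:250,220:340],None,fx=5,fy=5,interpolation=3))
E
```

```text
t 7.35 pos [507.7 -37.5 130.4] q [ 0.47    0.5274 -0.4706  0.5287] F [-0.1 -0.7 -1.2] M [0.01 0.11 0.02] op 8.2
t 7.4 pos [507.5 -37.5 130.4] q [ 0.47    0.5274 -0.4707  0.5286] F [ 0.1 -0.3 -2.1] M [ 0.03  0.03 -0.05] op 7.7
```

View pics/w8c.png

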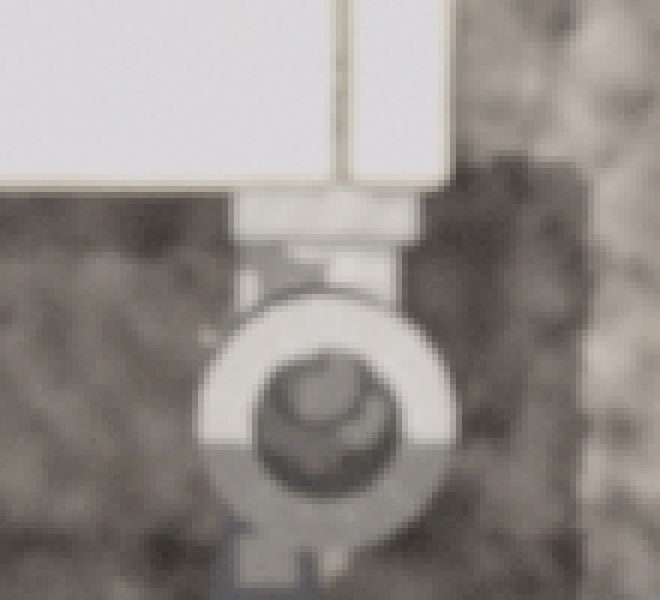

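View pics/s8c.png

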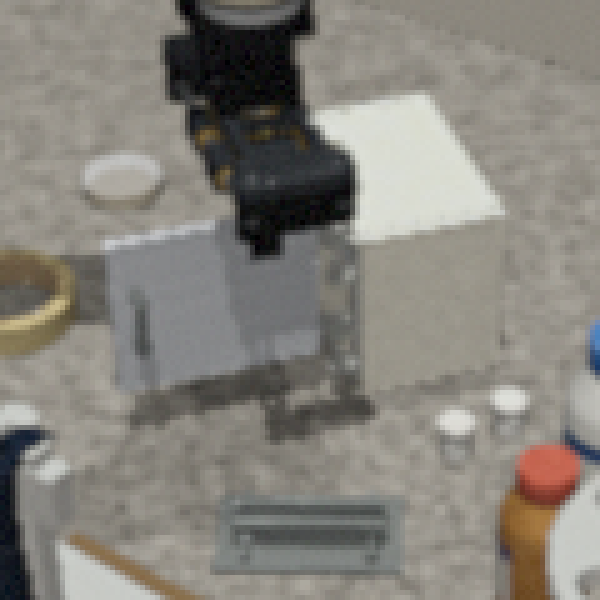

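```bash
python3 - <<'E'
from h import *
s=st(); pos,q=s['eef_pos'],s['tcp_rot']
A=tpt((235+328/6,90+422/6),-11.4); p=tpt((235+325/6,90+388/6),pos[2]-115)
print(A,p,p-A)
E
```

```text
t 7.45 pos [507.4 -37.6 130.3] q [ 0.47    0.5274 -0.4707  0.5286] F [-0.1  0.4 -1.2] M [0.01 0.05 0.01] op 7.9
[-11.4         47.55199046   4.01630271] [15.34924312 47.22469222  4.51967763] [26.74924312 -0.32729823  0.50337492]
```

{"method": "servo_tool", "body": {"rows": [0.1, 0, 0.015, 0, 0, 0, 1, 0.2, 0, 0.015, 0, 0, 0, 1, 0.3, 0, 0.015, 0, 0, 0, 1]}}

```text
clock: 7.75
eef_pos: [507.3, -38.1, 121.0]
tcp_rot: [0.47, 0.527, -0.471, 0.528]
ft_force: [0.2, -0.5, -1.2]
opening: 7.6
```

{"method": "servo_tool", "body": {"rows": [0.05, 0, 0, 0, 0, 0, 1, 0.1, 0, 0, 0, 0, 0, 1, 0.15, 0, 0, 0, 0, 0, 1]}}

```text
clock: 8.05
eef_pos: [507.3, -38.1, 116.4]
tcp_rot: [0.47, 0.527, -0.471, 0.528]
ft_force: [-0.5, -0.7, -1.0]
opening: 7.4
```

```bash
python3 - <<'E'
from h import *
s=st()
E
```

```text
t 8.05 pos [507.3 -38.1 116.4] q [ 0.47    0.5274 -0.4708  0.5285] F [-0.5 -0.7 -1. ] M [ 0.04  0.11 -0.02] op 7.4
```

{"method": "servo_tool", "body": {"rows": [0.06, 0, 0, 0, 0, 0, 1, 0.12, 0, 0, 0, 0, 0, 1, 0.18, 0, 0, 0, 0, 0, 1, 0.2, 0, 0, 0, 0, 0, 1]}}

```text
clock: 8.45
eef_pos: [507.2, -38.0, 110.1]
tcp_rot: [0.47, 0.528, -0.471, 0.528]
ft_force: [0.4, -0.0, -2.8]
opening: 7.9
```

```bash
python3 - <<'E'
from h import *
s=st()
E
```

```text
t 8.45 pos [507.2 -38.  110.1] q [ 0.4699  0.5276 -0.4709  0.5284] F [ 0.4 -0.  -2.8] M [ 0.05  0.03 -0.02] op 7.9
```

{"method": "servo_tool", "body": {"rows": [0.03, 0, 0, 0, 0, 0, 1, 0.06, 0, 0, 0, 0, 0, 1, 0.09, 0, 0, 0, 0, 0, 1]}}

```text
clock: 8.75
eef_pos: [507.2, -38.1, 107.4]
tcp_rot: [0.47, 0.528, -0.471, 0.528]
ft_force: [0.3, 0.0, -1.7]
opening: 7.9
```

{"method": "servo_tool", "body": {"rows": [0.02, 0, 0, 0, 0, 0, 1, 0.04, 0, 0, 0, 0, 0, 1]}}

```text
clock: 8.95
eef_pos: [507.2, -38.1, 106.5]
tcp_rot: [0.47, 0.528, -0.471, 0.528]
ft_force: [-3.4, 0.0, 5.2]
opening: 8.0
```

```bash
python3 - <<'E'
from h import *
s=st(); snap('wrist','w9'); b=snap('side','s9'); snap('scene','c9')
a=cv2.imread('pics/w9.png')
b=cv2.resize(a[90:190,235:345],None,fx=4,fy=4,interpolation=3)
cv2.imwrite('pics/w9c.png',b)
a=cv2.imread('pics/s9.png');cv2.imwrite('pics/s9c.png',cv2.resize(a[160:230,240:310],None,fx=8,fy=8,interpolation=3))
st()
E
```

```text
t 8.95 pos [507.2 -38.1 106.5] q [ 0.4699  0.5276 -0.4709  0.5284] F [-3.4  0.   5.2] M [0.1  0.49 0.04] op 8.0
t 9.1 pos [507.3 -38.1 106.6] q [ 0.47    0.5275 -0.4708  0.5284] F [-1.8 -0.1  2.9] M [0.01 0.34 0.04] op 7.6
```

View pics/w9c.png

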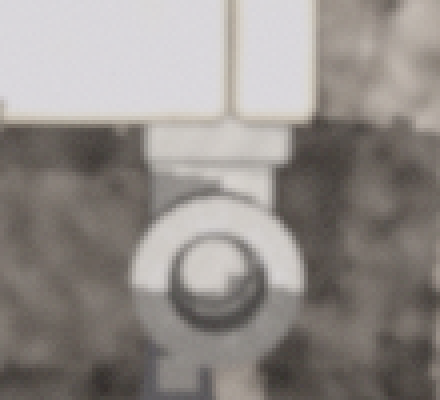

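View pics/s9c.png

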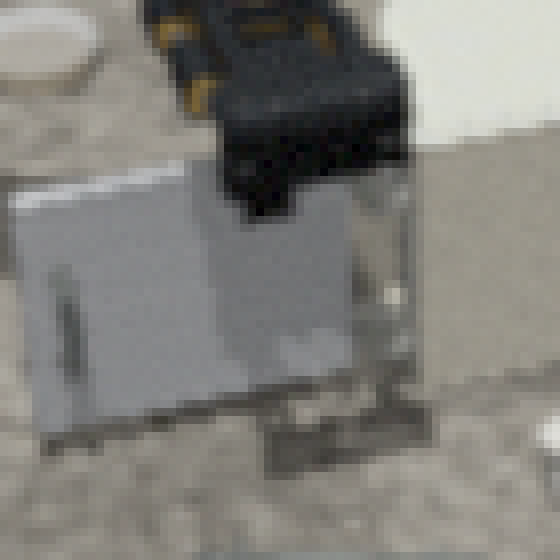

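{"method": "servo_tool", "body": {"rows": [0, 0, 0, 0, 0, 0, 0.85, 0, 0, 0, 0, 0, 0, 0.75, 0, 0, 0, 0, 0, 0, 0.6, 0, 0, 0, 0, 0, 0, 0.6, 0, 0, 0, 0, 0, 0, 0.6]}}

```text
clock: 9.6
eef_pos: [507.3, -38.1, 106.5]
tcp_rot: [0.47, 0.527, -0.471, 0.528]
ft_force: [-0.1, -0.1, -0.8]
opening: 32.5
```

```bash
python3 - <<'E'
from h import *
s=st(); snap('wrist','w10')
E
```

```text
t 9.6 pos [507.3 -38.1 106.5] q [ 0.47    0.5275 -0.4708  0.5284] F [-0.1 -0.1 -0.8] M [ 0.04  0.14 -0.03] op 32.5
```

View pics/w10.png

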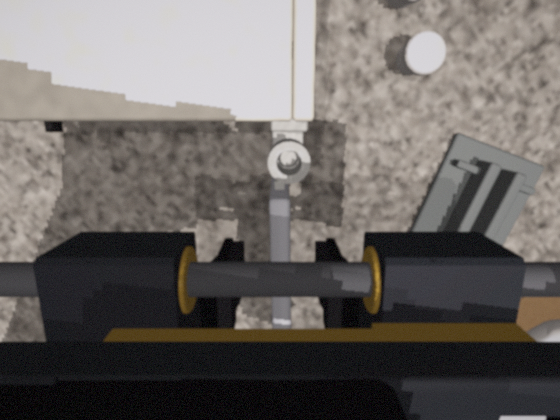

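{"method": "servo_tool", "body": {"rows": [-0.6, 0, 0, 0, 0, 0, 0.6, -1.4, 0, 0, 0, 0, 0, 0.6, -2.4, 0, 0, 0, 0, 0, 0.6, -2.5, -0.7, 0.5, 0, 0, 0, 0.6, -2.5, -1.5, 1.3, 0, 0, 0, 0.8]}}

```text
clock: 10.15
eef_pos: [468.1, -80.9, 182.8]
tcp_rot: [0.47, 0.528, -0.469, 0.53]
ft_force: [-0.8, -0.3, 0.4]
opening: 31.2
```

```bash
python3 - <<'E'
from h import *
s=st(); snap('wrist','w11'); print(np.round(s['q'],2))
# target: axis at (555.5,-36); door y dir heading 186.5, outward heading -83.5
D=lambda a:np.array([np.cos(np.radians(a)),np.sin(np.radians(a)),0])
ax=np.array([555.3,-36.2,0])
T=ax+98*D(186.5)+42*D(-83.5)
for z in (175,80): T[2]=z; print(np.round(T)); move_to(T,-83.5)
E
```

```text
t 10.15 pos [468.1 -80.9 182.8] q [ 0.4698  0.5276 -0.4689  0.5302] F [-0.8 -0.3  0.4] M [-0.04  0.11 -0.01] op 31.2
[-0.14  0.18  0.25  2.05 -0.06  0.91 -1.31]
[463. -89. 175.]
shift [ 0.23 -0.01  0.07] turn [-0.03  0.03  0.02]
[463. -89.  80.]
shift [ 3.4  -0.    0.05] turn [-0.03  0.03  0.02]
```

View pics/w11.png

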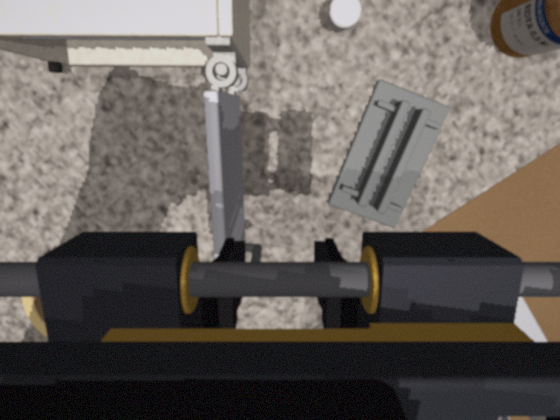

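{"method": "servo_tool", "body": {"rows": [0.2, 0, 0.05, 0, 0, 0, 1, 0.2, 0, 0.05, 0, 0, 0, 1, 0.2, 0, 0.05, 0, 0, 0, 1, 0.9, 0, 0.05, 0, 0, 0, 1, 1.7, 0, 0.05, 0, 0, 0, 1]}}

```text
clock: 10.7
eef_pos: [464.6, -87.8, 131.0]
tcp_rot: [0.47, 0.526, -0.472, 0.528]
ft_force: [0.5, -0.2, 1.0]
opening: 0.9
```

```bash
cat >> h.py <<'E'
D=lambda a:np.array([np.cos(np.radians(a)),np.sin(np.radians(a)),0])
AX=np.array([555.3,-36.2,0])
def tcp_th(th,rho=98,z=80,extra=0):
    t=np.radians(th); off=15*np.cos(t)+10*np.sin(t)+extra
    P=AX+rho*D(186.5-th)+off*D(-83.5-th); P[2]=z; return P
E
python3 - <<'E'
from h import *
s=st(); move_to(tcp_th(0,extra=22),-83.5); b=snap('side','s12');snap('scene','c12')
a=cv2.imread('pics/s12.png');a=cv2.resize(a[120:240,200:350],None,fx=4,fy=4,interpolation=3)
cv2.imwrite('pics/s12c.png',a)
E
```

```text
t 10.7 pos [464.6 -87.8 131. ] q [ 0.4705  0.5261 -0.4719  0.5283] F [ 0.5 -0.2  1. ] M [0.05 0.09 0.04] op 0.9
shift [ 1.7  -0.07 -0.14] turn [-0.01  0.03 -0.01]
```

View pics/s12c.png

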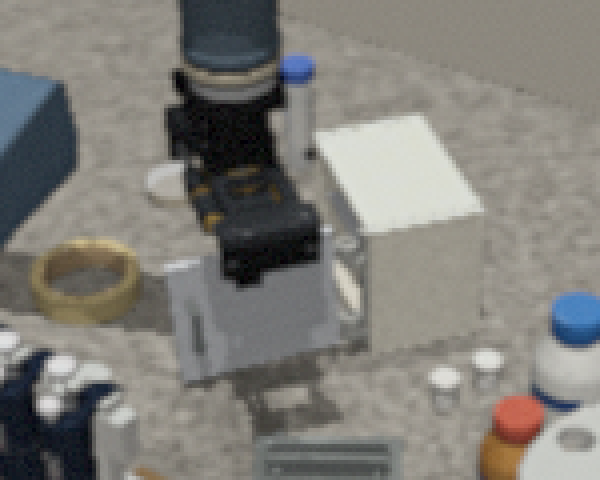

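{"method": "servo_tool", "body": {"rows": [0.5, 0, 0, 0, 0, 0, 1, 1, -0.05, 0, 0, 0, 0, 1, 1.6, -0.05, 0, 0, 0, 0, 1, 1.65, -0.05, 0, 0, 0, 0, 1]}}

```text
clock: 11.2
eef_pos: [458.9, -87.1, 78.1]
tcp_rot: [0.468, 0.53, -0.474, 0.525]
ft_force: [-0.2, -0.7, -0.1]
opening: 0.3
```

```bash
python3 - <<'E'
from h import *
s=st(); snap('wrist','w13')
for th,e in [(0,5),(0,0),(5,0),(10,0),(15,0),(20,0)]: move_to(tcp_th(th,extra=e),-83.5)
E
```

```text
t 11.2 pos [458.9 -87.1  78.1] q [ 0.4675  0.5297 -0.4743  0.5253] F [-0.2 -0.7 -0.1] M [ 0.04  0.09 -0.02] op 0.3
shift [-0.04  0.1  -0.67] turn [-0.01  0.02  0.09]
shift [-0.04  0.1  -0.83] turn [-0.01  0.02  0.09]
shift [-0.04  0.07 -1.09] turn [-0.01  0.02  0.09]
shift [-0.04  0.05 -1.36] turn [-0.01  0.02  0.09]
shift [-0.05  0.06 -1.63] turn [-0.01  0.02  0.09]
shift [-0.05  0.1  -1.9 ] turn [-0.01  0.02  0.09]
```

View pics/w13.png

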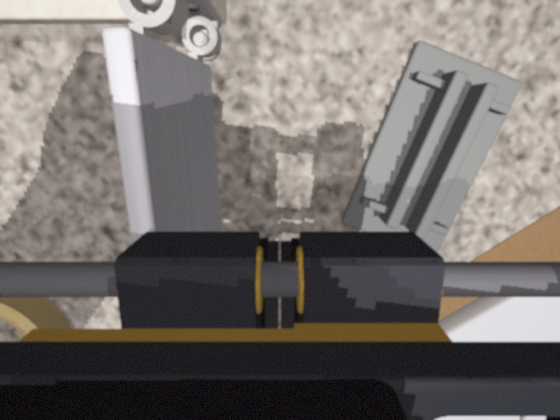

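{"method": "servo_tool", "body": {"rows": [0, 0.1, -0.3, 0, 0, 0, 1, -0.05, 0.1, -0.55, 0, 0, 0, 1, -0.05, 0.1, -0.75, 0, 0, 0, 1, -0.05, 0.1, -0.95, 0, 0, 0, 1, -0.05, 0.08, -1.1, 0, 0, 0, 1]}}

```text
clock: 11.75
eef_pos: [458.2, -53.4, 80.5]
tcp_rot: [0.468, 0.529, -0.474, 0.526]
ft_force: [0.7, 0.1, 0.6]
opening: 0.3
```

```bash
python3 - <<'E'
from h import *
s=st(); snap('wrist','w14')
for th in (10,16,22,28,34): move_to(tcp_th(th),-83.5)
E
```

```text
t 11.75 pos [458.2 -53.4  80.5] q [ 0.4678  0.5293 -0.4737  0.5259] F [0.7 0.1 0.6] M [-0.    0.1   0.05] op 0.3
shift [ 0.01 -0.02 -0.21] turn [0.01 0.01 0.09]
shift [ 0.01 -0.01 -0.53] turn [0.01 0.01 0.09]
shift [ 0.01  0.04 -0.86] turn [0.01 0.01 0.09]
shift [ 0.01  0.13 -1.19] turn [0.01 0.01 0.09]
shift [ 0.01  0.25 -1.51] turn [0.01 0.01 0.09]
```

View pics/w14.png

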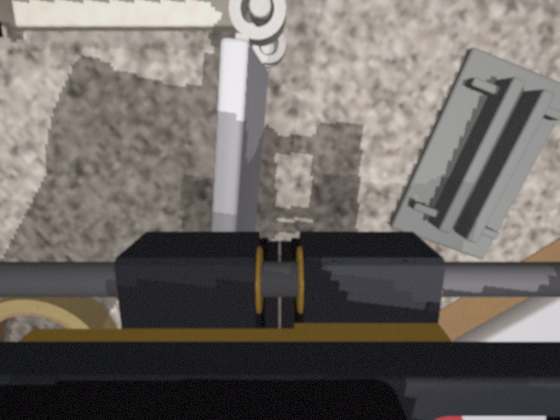

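{"method": "servo_tool", "body": {"rows": [0, 0, -0.25, 0, 0, 0, 1, 0, 0, -0.5, 0, 0, 0, 1, 0, 0.03, -0.8, 0, 0, 0, 1, 0, 0.1, -1.1, 0, 0, 0, 1, 0, 0.2, -1.4, 0, 0, 0, 1]}}

```text
clock: 12.3
eef_pos: [459.0, -9.5, 80.2]
tcp_rot: [0.468, 0.53, -0.473, 0.526]
ft_force: [0.2, 0.8, 0.6]
opening: 0.6
```

```bash
python3 - <<'E'
from h import *
s=st(); snap('wrist','w15')
for th in (34,40,45,50,55,60): move_to(tcp_th(th),-83.5)
E
```

```text
t 12.3 pos [459.   -9.5  80.2] q [ 0.4675  0.5298 -0.4735  0.5258] F [0.2 0.8 0.6] M [0.02 0.13 0.02] op 0.6
shift [ 0.01  0.02 -0.03] turn [0.03 0.01 0.09]
shift [ 0.01  0.18 -0.34] turn [0.03 0.01 0.09]
shift [ 0.    0.34 -0.59] turn [0.03 0.01 0.09]
shift [ 0.    0.52 -0.83] turn [0.03 0.01 0.09]
shift [-0.    0.73 -1.05] turn [0.03 0.01 0.09]
shift [-0.    0.97 -1.25] turn [0.03 0.01 0.09]
```

View pics/w15.png

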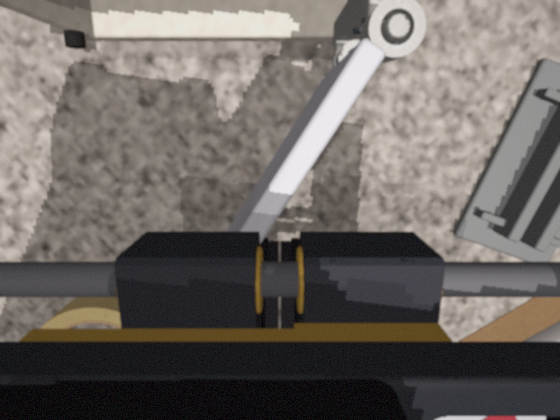

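{"method": "servo_tool", "body": {"rows": [0, 0.1, -0.2, 0, 0, 0, 1, 0, 0.25, -0.45, 0, 0, 0, 1, 0, 0.4, -0.7, 0, 0, 0, 1, 0, 0.6, -0.95, 0, 0, 0, 1, 0, 0.8, -1.12, 0, 0, 0, 1]}}

```text
clock: 12.85
eef_pos: [480.1, 29.3, 79.9]
tcp_rot: [0.467, 0.531, -0.472, 0.526]
ft_force: [-0.3, -0.3, -0.4]
opening: 0.1
```

```bash
python3 - <<'E'
from h import *
s=st(); snap('wrist','w16')
for th in (56,60,64,68,72,76,80): print(th);move_to(tcp_th(th),-83.5)
E
```

```text
t 12.85 pos [480.1  29.3  79.9] q [ 0.4672  0.5306 -0.4723  0.5265] F [-0.3 -0.3 -0.4] M [ 0.01  0.12 -0.03] op 0.1
56
shift [ 0.   -0.09  0.08] turn [0.05 0.   0.07]
60
shift [ 0.    0.1  -0.08] turn [0.05 0.   0.07]
64
shift [-0.    0.3  -0.23] turn [0.05 0.   0.07]
68
shift [-0.    0.52 -0.36] turn [0.05 0.   0.07]
72
shift [-0.    0.75 -0.48] turn [0.05 0.   0.07]
76
shift [-0.01  0.98 -0.57] turn [0.05 0.   0.07]
80
shift [-0.01  1.23 -0.66] turn [0.05 0.   0.07]
```

View pics/w16.png

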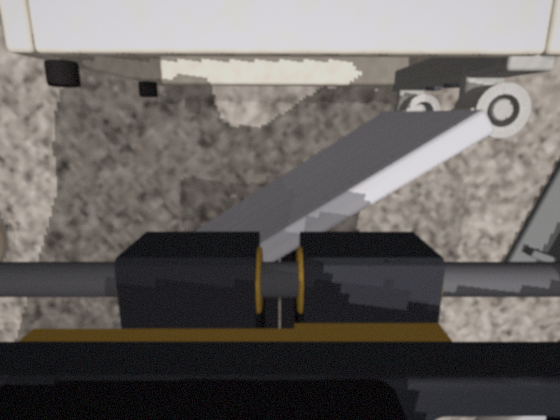

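{"method": "servo_tool", "body": {"rows": [0, 0.15, -0.1, 0, 0, 0, 1, 0, 0.3, -0.2, 0, 0, 0, 1, 0, 0.45, -0.3, 0, 0, 0, 1, 0, 0.6, -0.4, 0, 0, 0, 1, 0, 0.75, -0.48, 0, 0, 0, 1]}}

```text
clock: 13.4
eef_pos: [502.2, 47.5, 79.9]
tcp_rot: [0.467, 0.531, -0.471, 0.527]
ft_force: [-0.7, -0.5, 0.3]
opening: 0.6
```

```bash
python3 - <<'E'
from h import *
s=st(); snap('wrist','w17')
for th in (74,78,82,86,90): print(th);move_to(tcp_th(th),-83.5)
E
```

```text
t 13.4 pos [502.2  47.5  79.9] q [ 0.4673  0.5306 -0.4715  0.527 ] F [-0.7 -0.5  0.3] M [0.01 0.12 0.02] op 0.6
74
shift [-0.    0.07 -0.02] turn [ 0.06 -0.    0.06]
78
shift [-0.    0.31 -0.12] turn [ 0.06 -0.    0.06]
82
shift [-0.01  0.56 -0.19] turn [ 0.06 -0.    0.06]
86
shift [-0.01  0.82 -0.24] turn [ 0.06 -0.    0.06]
90
shift [-0.01  1.08 -0.27] turn [ 0.06 -0.    0.06]
```

View pics/w17.png

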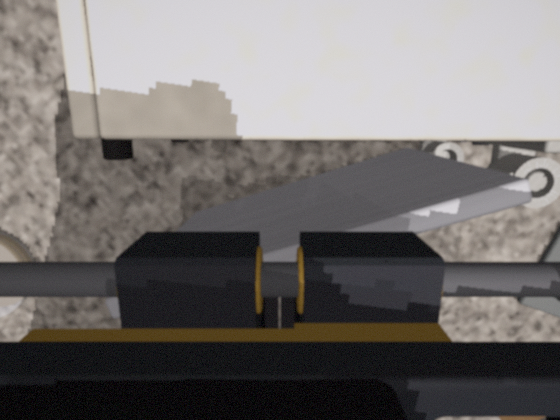

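{"method": "servo_tool", "body": {"rows": [0, 0.12, -0.04, 0, 0, 0, 1, 0, 0.24, -0.09, 0, 0, 0, 1, 0, 0.36, -0.13, 0, 0, 0, 1, 0, 0.48, -0.17, 0, 0, 0, 1, 0, 0.58, -0.19, 0, 0, 0, 1]}}

```text
clock: 13.95
eef_pos: [520.1, 56.0, 79.9]
tcp_rot: [0.468, 0.531, -0.471, 0.527]
ft_force: [0.5, -0.1, 0.6]
opening: 0.3
```

{"method": "servo_tool", "body": {"rows": [0, 0.07, -0.02, 0, 0, 0, 1, 0, 0.14, -0.03, 0, 0, 0, 1, 0, 0.21, -0.04, 0, 0, 0, 1, 0, 0.28, -0.05, 0, 0, 0, 1]}}

```text
clock: 14.35
eef_pos: [528.3, 58.4, 79.8]
tcp_rot: [0.468, 0.531, -0.471, 0.527]
ft_force: [0.0, -0.4, -0.0]
opening: 0.2
```

```bash
python3 - <<'E'
from h import *
s=st(); snap('wrist','w18')
for th in (86,88,90): print(th);move_to(tcp_th(th),-83.5)
E
```

```text
t 14.35 pos [528.3  58.4  79.8] q [ 0.4676  0.5305 -0.471   0.5274] F [ 0.  -0.4 -0. ] M [ 0.    0.15 -0.03] op 0.2
86
shift [-0.   -0.07  0.01] turn [ 0.06 -0.    0.06]
88
shift [-0.01  0.06 -0.01] turn [ 0.06 -0.    0.06]
90
shift [-0.01  0.19 -0.03] turn [ 0.06 -0.    0.06]
```

View pics/w18.png

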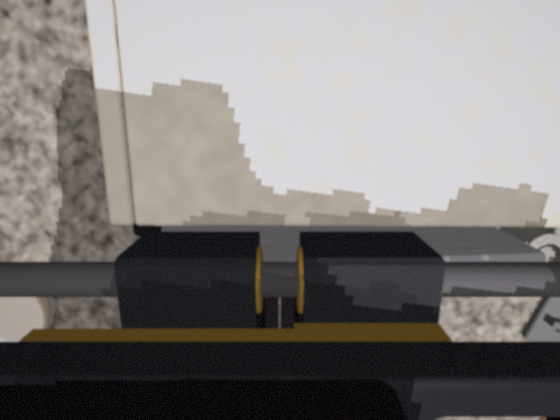

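{"method": "servo_tool", "body": {"rows": [0, 0.04, 0, 0, 0, 0, 1, 0, 0.08, 0, 0, 0, 0, 1, 0, 0.12, -0.01, 0, 0, 0, 1, 0, 0.16, -0.01, 0, 0, 0, 1]}}

```text
clock: 14.8
eef_pos: [533.1, 59.4, 79.7]
tcp_rot: [0.467, 0.531, -0.471, 0.527]
ft_force: [-2.1, -0.6, 1.7]
opening: 0.7
```

{"method": "servo_tool", "body": {"rows": [0, 0.03, 0, 0, 0, 0, 1, 0, 0.06, 0, 0, 0, 0, 1, 0, 0.09, 0, 0, 0, 0, 1]}}

```text
clock: 15.1
eef_pos: [533.0, 59.4, 79.3]
tcp_rot: [0.466, 0.532, -0.473, 0.526]
ft_force: [-8.3, -0.5, 5.3]
opening: 0.4
```

{"method": "servo_tool", "body": {"rows": [0, -0.05, 0, 0, 0, 0, 1, 0, -0.1, 0, 0, 0, 0, 1, 0, -0.2, 0, 0, 0, 0, 1, 0, -0.6, 0, 0, 0, 0, 1, 0, -1.5, 0, 0, 0, 0, 1]}}

```text
clock: 15.6
eef_pos: [489.4, 54.2, 80.1]
tcp_rot: [0.466, 0.532, -0.472, 0.527]
ft_force: [-0.2, 0.5, 0.2]
opening: 0.4
```

{"method": "servo_tool", "body": {"rows": [0, -0.8, 0, 0, 0, 0, 1, -1.2, -0.8, 0, 0, 0, 0, 1, -2.5, -0.8, 0, 0, 0, 0, 1, -3.5, -0.8, 0, 0, 0, 0, 1, -3.5, -0.8, 0, 0, 0, 0, 1]}}

```text
clock: 16.1
eef_pos: [468.9, 51.8, 189.3]
tcp_rot: [0.469, 0.53, -0.469, 0.528]
ft_force: [-0.2, -0.4, 0.2]
opening: 0.3
```

```bash
python3 - <<'E'
from h import *
s=st(); snap('wrist','w20');snap('side','s20');snap('scene','c20')
a=cv2.imread('pics/s20.png');b=cv2.imread('pics/c20.png')
cv2.imwrite('pics/z20.png',np.hstack([cv2.resize(a[120:240,230:350],(400,400),interpolation=3),cv2.resize(b[180:300,180:300],(400,400),interpolation=3)]))
E
```

```text
t 16.1 pos [468.9  51.8 189.3] q [ 0.4692  0.5298 -0.4691  0.5283] F [-0.2 -0.4  0.2] M [0.04 0.06 0.02] op 0.3
```

View pics/w20.png

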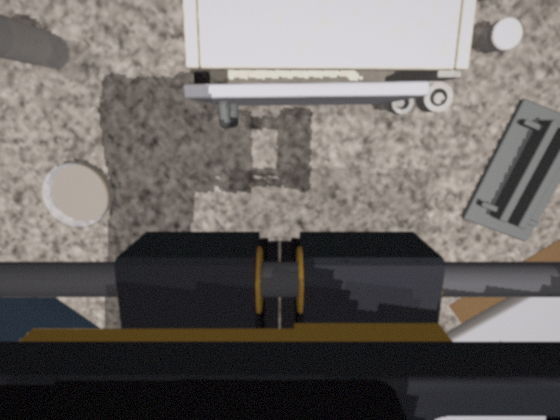

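View pics/z20.png

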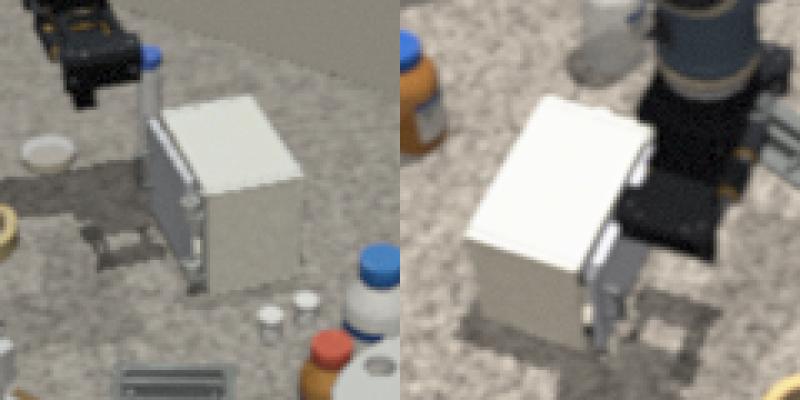

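```bash
python3 - <<'E'
from h import *
a=cv2.imread('pics/w20.png')
cv2.imwrite('pics/w20c.png',np.vstack([cv2.resize(a[55:130,180:300],(800,300*800*75//(120*500)*1 if 0 else 290),interpolation=3),cv2.resize(a[55:130,350:470],(800,290),interpolation=3)]))
E
```

```text
(no output)
```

View pics/w20c.png

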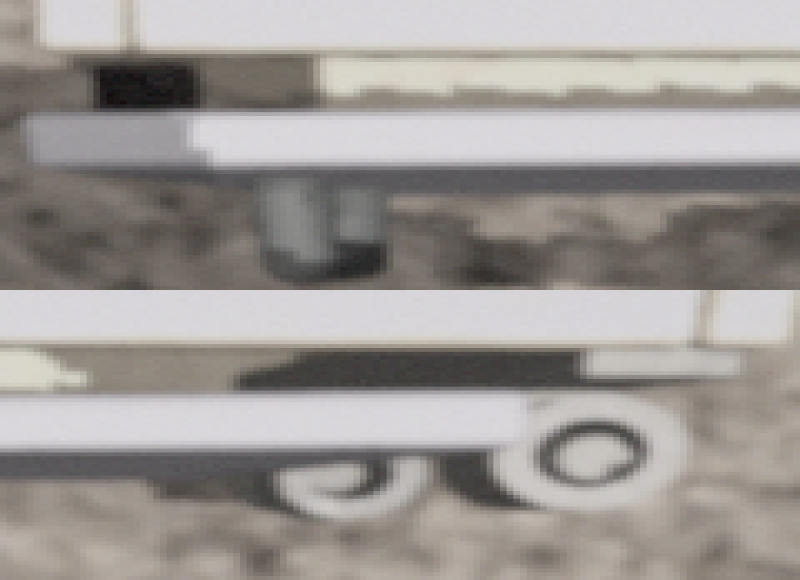

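{"method": "servo_tool", "body": {"rows": [1, 0, 0, 0, 0, 0, 1, 2.4, 0, 0, 0, 0, 0, 1, 3.5, 0, 0, 0, 0, 0, 1, 3.6, 0.7, 0, 0, 0, 0, 1, 3.6, 1.6, 0, 0, 0, 0, 1]}}

```text
clock: 16.75
eef_pos: [508.6, 56.3, 72.7]
tcp_rot: [0.464, 0.534, -0.475, 0.524]
ft_force: [1.1, 0.7, 1.3]
opening: 0.7
```

{"method": "servo_tool", "body": {"rows": [0, 0, 0, 0, 0, 0, 1]}}

```text
clock: 16.85
eef_pos: [511.0, 56.6, 71.4]
tcp_rot: [0.464, 0.533, -0.474, 0.525]
ft_force: [-0.4, 0.6, -1.3]
opening: 0.2
```

```bash
python3 - <<'E'
from h import *
s=st(); move_to([530,59,80],-83.5)
E
```

```text
t 16.85 pos [511.   56.6  71.4] q [ 0.4638  0.5332 -0.4745  0.5248] F [-0.4  0.6 -1.3] M [ 0.01  0.08 -0.02] op 0.2
shift [-0.3   0.63 -0.  ] turn [0.06 0.01 0.18]
```

{"method": "servo_tool", "body": {"rows": [-0.3, 0, 0, 0, 0, 0.15, 1, -0.3, 0.2, 0, 0, 0, 0.15, 1, -0.3, 0.4, 0, 0, 0, 0.15, 1, -0.3, 0.55, 0, 0, 0, 0.15, 1]}}

```text
clock: 17.25
eef_pos: [527.9, 58.8, 80.3]
tcp_rot: [0.468, 0.529, -0.47, 0.529]
ft_force: [-0.5, 0.5, -0.3]
opening: 0.5
```

{"method": "servo_tool", "body": {"rows": [0, 0.06, 0, 0, 0, 0, 1, 0, 0.1, 0, 0, 0, 0, 1, 0, 0.14, 0, 0, 0, 0, 1]}}

```text
clock: 17.55
eef_pos: [532.0, 59.3, 80.3]
tcp_rot: [0.468, 0.53, -0.47, 0.529]
ft_force: [0.1, -1.1, -0.6]
opening: 0.1
```

{"method": "servo_tool", "body": {"rows": [0, 0.05, 0, 0, 0, 0, 1, 0, 0.1, 0, 0, 0, 0, 1, 0, 0.1, 0, 0, 0, 0, 1]}}

```text
clock: 17.85
eef_pos: [533.2, 59.4, 80.0]
tcp_rot: [0.467, 0.531, -0.471, 0.528]
ft_force: [-4.6, -1.3, 3.3]
opening: 0.4
```

{"method": "servo_tool", "body": {"rows": [0, 0.06, 0, 0, 0, 0, 1, 0, 0.12, 0, 0, 0, 0, 1, 0, 0.14, 0, 0, 0, 0, 1]}}

```text
clock: 18.15
eef_pos: [533.0, 59.4, 79.3]
tcp_rot: [0.464, 0.533, -0.474, 0.525]
ft_force: [-12.0, -1.0, 10.0]
opening: 0.1
```

```bash
python3 - <<'E'
from h import *
s=st(); snap('wrist','w21')
E
```

```text
t 18.15 pos [533.   59.4  79.3] q [ 0.4644  0.5329 -0.4735  0.5254] F [-12.  -1.  10.] M [-0.13  2.26  0.15] op 0.1
```

{"method": "servo_tool", "body": {"rows": [0, -0.03, 0, 0, 0, 0, 1, 0, -0.06, 0, 0, 0, 0, 1, 0, -0.09, 0, 0, 0, 0, 1, 0, -0.12, 0, 0, 0, 0, 1, 0, -0.16, 0, 0, 0, 0, 1]}}

```text
clock: 18.7
eef_pos: [528.6, 58.9, 79.4]
tcp_rot: [0.465, 0.533, -0.473, 0.526]
ft_force: [0.1, 0.2, 0.1]
opening: 0.5
```

{"method": "servo_tool", "body": {"rows": [0, -0.1, 0, 0, 0, 0, 1, 0, -0.3, 0, 0, 0, 0, 1, 0, -0.8, 0, 0, 0, 0, 1, 0, -1.5, 0, 0, 0, 0, 1, -0.5, -2, 0, 0, 0, 0, 1]}}

```text
clock: 19.2
eef_pos: [466.0, 51.2, 94.0]
tcp_rot: [0.463, 0.534, -0.475, 0.524]
ft_force: [0.4, 0.5, 0.6]
opening: 0.5
```

{"method": "servo_tool", "body": {"rows": [-1.2, 0, 0, 0, 0, 0, 1, -2.4, 0, 0, 0, 0, 0, 1, -3.2, 0, 0, 0, 0, 0, 1, -3.2, 0, 0, 0, 0, 0, 1, -3.2, 0, 0, 0, 0, 0, 1]}}

```text
clock: 19.7
eef_pos: [467.5, 51.5, 190.0]
tcp_rot: [0.463, 0.534, -0.475, 0.525]
ft_force: [0.2, -0.7, -0.4]
opening: 0.9
```

```bash
python3 - <<'E'
from h import *
s=st(); snap('wrist','w22');st()
a=cv2.imread('pics/w22.png')
cv2.imwrite('pics/w22b.png',a)
E
```

```text
t 19.7 pos [467.5  51.5 190. ] q [ 0.4633  0.5338 -0.4746  0.5245] F [ 0.2 -0.7 -0.4] M [0.03 0.09 0.01] op 0.9
t 19.75 pos [466.9  51.4 189.2] q [ 0.4627  0.5342 -0.4752  0.5241] F [-0.3  0.3 -0.7] M [0.02 0.1  0.06] op 0.8
```

View pics/w22.png

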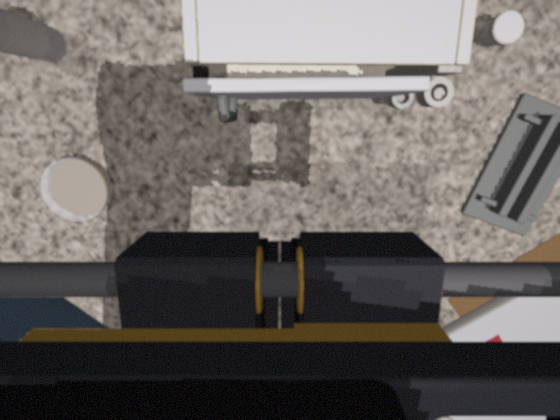

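View pics/w21.png

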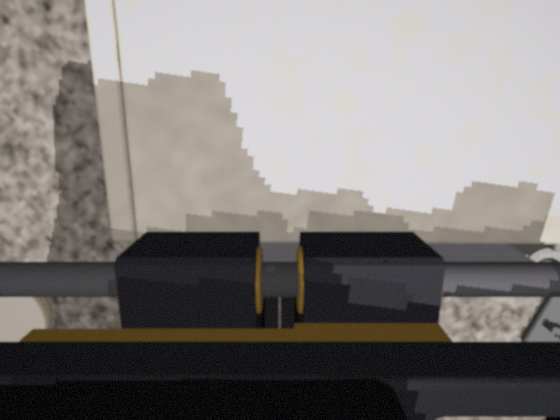

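```bash
python3 - <<'E'
from h import *
s=st()
poses={'w20':([468.9,51.8,189.3],[.4692,.5298,-.4691,.5283]),'w22':([467.5,51.5,190.0],[.4633,.5338,-.4746,.5245])}
for f in poses:
    g=cv2.cvtColor(cv2.imread(f'pics/{f}.png'),cv2.COLOR_BGR2GRAY).astype(float)
    d=np.diff(cv2.GaussianBlur(g,(3,3),0),axis=0)
    res={}
    for name,lo,hi,sg,z in [('roof',62-4*(f=='w22'),76-4*(f=='w22'),-1,130),('outer',90-4*(f=='w22'),104-4*(f=='w22'),-1,134),('inner',76,90-2*(f=='w22'),1,134)]:
        P=[]
        for x in range(215 if name!='inner' else 200,415,5):
            if name=='outer' and 215<x<240: continue
            seg=sg*d[lo:hi,x]; i=seg.argmax()
            if seg[i]<8 or i in(0,len(seg)-1): continue
            a,b,c=seg[i-1:i+2]; y=lo+i+.5+(a-c)/(2*(a-2*b+c)); P.append(wpt((x,y),z,*poses[f])[:2])
        P=np.array(P); v=cv2.fitLine(P.astype(np.float32),cv2.DIST_HUBER,0,.01,.01).ravel(); 
        if v[1]<0: v[:2]*=-1
        n=np.array([np.cos(np.radians(6.45)),np.sin(np.radians(6.45))]); 
        print(f,name,len(P),'dir',round(np.degrees(np.arctan2(v[1],v[0])),2),'dist at y 50',round(float(n@v[2:]+0),2), P.mean(0).round(1))
E
```

```text
t 19.75 pos [466.9  51.4 189.2] q [ 0.4627  0.5342 -0.4752  0.5241] F [-0.3  0.3 -0.7] M [0.02 0.1  0.06] op 0.8
w20 roof 39 dir 96.36 dist at y 50 563.7 [562.2  44.6]
w20 outer 36 dir 97.61 dist at y 50 548.13 [547.2  37.3]
w20 inner 43 dir 97.63 dist at y 50 555.34 [553.5  47.8]
w22 roof 27 dir 96.61 dist at y 50 563.49 [562.   34.9]
w22 outer 36 dir 97.5 dist at y 50 548.24 [547.5  37.2]
w22 inner 27 dir 97.13 dist at y 50 555.2 [551.   68.4]
```

{"method": "servo_tool", "body": {"rows": [0.2, 0.3, -0.5, 0, 0, 0, 1, 0.5, 0.6, -1, 0, 0, 0, 1, 0.8, 0.8, -1.6, 0, 0, 0, 1, 0.8, 0.8, -1.6, 0, 0, 0, 1, 0.8, 0.8, -1.6, 0, 0, 0, 1]}}

```text
clock: 20.25
eef_pos: [484.0, 102.6, 163.2]
tcp_rot: [0.461, 0.535, -0.476, 0.524]
ft_force: [0.5, -0.2, 0.2]
opening: 0.5
```

```bash
python3 - <<'E'
from h import *
s=st(); snap('wrist','w23')
a=cv2.imread('pics/w23.png');cv2.imwrite('pics/w23c.png',cv2.resize(a[60:200,200:400],(800,560),interpolation=3))
E
```

```text
t 20.25 pos [484.  102.6 163.2] q [ 0.4612  0.5351 -0.4756  0.5242] F [ 0.5 -0.2  0.2] M [-0.06  0.06 -0.04] op 0.5
```

View pics/w23c.png

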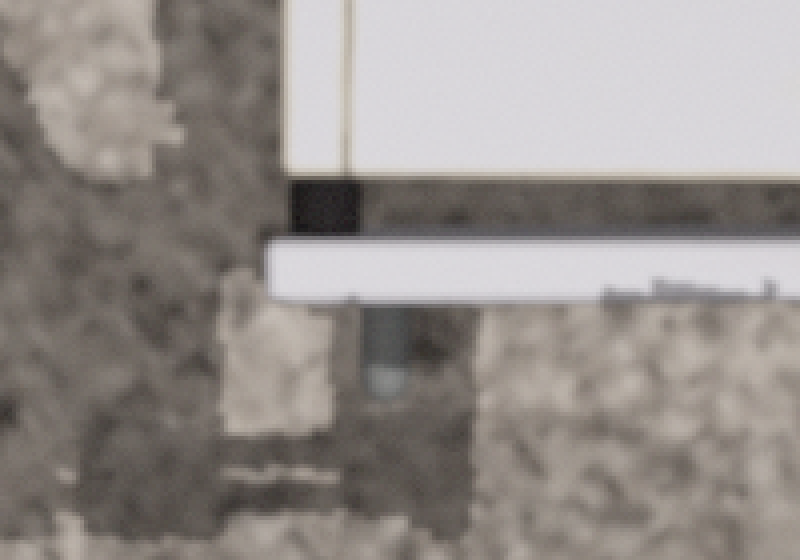

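{"method": "servo_tool", "body": {"rows": [-0.8, 0, 0, 0, 0, 0, 1, -1.8, -0.3, 0, 0, 0, 0, 1, -2.2, -0.4, 0, 0, 0, 0, 1, -2.2, -0.4, 0, 0, 0, 0, 1, -2.2, -0.4, 0, 0, 0, 0, 1]}}

```text
clock: 20.8
eef_pos: [473.6, 100.3, 229.5]
tcp_rot: [0.462, 0.534, -0.476, 0.524]
ft_force: [-0.3, 0.1, -0.6]
opening: 0.7
```

```bash
python3 - <<'E'
from h import *
s=st()
snap('scene','c24');snap('side','s24')
for t in ['knuckle_line','door','hinge_line']:
    for n in ['scene','side']: print(t,n,[(np.round(d['location'],0),round(d['confidence'],2)) for d in cams.place_of(t,n)])
E
```

```text
t 20.8 pos [473.6 100.3 229.5] q [ 0.4619  0.5345 -0.476   0.5239] F [-0.3  0.1 -0.6] M [0.02 0.12 0.05] op 0.7
knuckle_line scene []
knuckle_line side [(array([558., -38.,  23.]), 0.96), (array([ 366., -580.,   11.]), 0.55)]
door scene [(array([443., 237.,  -3.]), 0.64)]
door side [(array([ 362., -579.,    3.]), 0.77), (array([557., -38.,  14.]), 0.76), (array([542.,  69.,  78.]), 0.25)]
hinge_line scene []
hinge_line side [(array([552., -34.,  31.]), 0.83)]
```

View pics/s24.png

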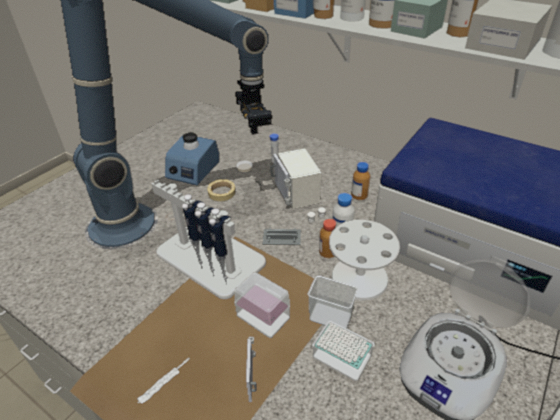

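The side view shows the door shut on the cabinet at (290,180) with its origin at height 14, the seat level. The stand is empty at (282,238), everything else is in place, and the arm is clear.

```bash
python3 - <<'E'
from h import *
print(r.hand_in())
E
```

```text
the job is handed in; nothing more can be done
None
```

The door is back on the cabinet, shut against its rubber stops, and the job is handed in after about 21 s of the 72 s allowed.

I pinched the larger door at its top edge, lifted it out of the stand and brought it in square open, about 24 mm above its seats. I located the upper pin with the wrist camera to about 0.5 mm and lowered both knuckles to the seat height I had worked out. Vertical force when it seated was about 5 N. After letting go, I pushed it shut with closed fingers. The push ended at about 8 N, and a second check push reached about 12 N along the push direction and 10 N vertically.

**Last checks**
- **Seating:** the upper pin shows inside its knuckle, and the side camera puts the door's origin at z 14 mm, which is its seated height.
- **Shut:** a close view shows the leaf touching the upper stop.
- **Surroundings:** the gripper was clear of everything, and the bystanders look unmoved in the pictures.

**Where the checks disagreed**
- **Leaf angle:** the shut leaf measures about 1° off parallel to the cabinet front. A hinge pin slightly off its nominal place could explain about half of that. The second push met resistance at the same point and moved the leaf no further.
- **Scene camera:** its network did not find the shut door and reported only a low-confidence false hit at (443, 237). I relied on the side and wrist cameras instead.

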